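Portion falafel into a meal tub and shut it in the holding cabinet

TASK

Use the scoop to move every falafel from the steel bin into the white meal tub, never touching the food with the gripper. Then slide the tub right into the low holding cabinet, grip end last, and push the cabinet door shut until it clicks onto its catch. Leave the scoop standing on its rubber mat, and do not disturb the boxes and the stack of packed tubs on the table.

Things in the scene. Friction and masses are not known exactly. Their poses are not given: they have to be found in the camera images.
- falafel1: one falafel: brown, a slightly flattened ball 36 across and 32 high, 30 g; flat faces 18 across, flanks bulging, oily and slippery; origin at its centre, z along its axis. Starts in the bin, more than 125 from its +x end (None: this one is absent; 5 to 8 are present)
- falafel2: one falafel: brown, a slightly flattened ball 36 across and 32 high, 30 g; flat faces 18 across, flanks bulging, oily and slippery; origin at its centre, z along its axis. Starts in the bin, more than 125 from its +x end (None: this one is absent; 5 to 8 are present)
- falafel3: one falafel: brown, a slightly flattened ball 36 across and 32 high, 30 g; flat faces 18 across, flanks bulging, oily and slippery; origin at its centre, z along its axis. Starts in the bin, more than 125 from its +x end (None: this one is absent; 5 to 8 are present)
- falafel4: one falafel: brown, a slightly flattened ball 36 across and 32 high, 30 g; flat faces 18 across, flanks bulging, oily and slippery; origin at its centre, z along its axis. Starts in the bin, more than 125 from its +x end (None: this one is absent; 5 to 8 are present)
- falafel5: one falafel: brown, a slightly flattened ball 36 across and 32 high, 30 g; flat faces 18 across, flanks bulging, oily and slippery; origin at its centre, z along its axis. Starts in the bin, more than 125 from its +x end (None: this one is absent; 5 to 8 are present)
- falafel6: one falafel: brown, a slightly flattened ball 36 across and 32 high, 30 g; flat faces 18 across, flanks bulging, oily and slippery; origin at its centre, z along its axis. Starts in the bin, more than 125 from its +x end (None: this one is absent; 5 to 8 are present)
- falafel7: one falafel: brown, a slightly flattened ball 36 across and 32 high, 30 g; flat faces 18 across, flanks bulging, oily and slippery; origin at its centre, z along its axis. Starts in the bin, more than 125 from its +x end (None: this one is absent; 5 to 8 are present)
- falafel8: one falafel: brown, a slightly flattened ball 36 across and 32 high, 30 g; flat faces 18 across, flanks bulging, oily and slippery; origin at its centre, z along its axis. Starts in the bin, more than 125 from its +x end (None: this one is absent; 5 to 8 are present)
- bin: fixed open steel bin, 298 long (x) by 112 wide (y) by 70 high, walls 4 thick, inside 290 by 104 with the four upright corners cut off at 45 degrees (20 along each wall), inner floor 5 above the table; origin under its centre at table height. Its +x end starts empty, with room to set the scoop down
- scoop: aluminium scoop, origin on its underside, z up, 0.15 kg. Flat floor 2.5 thick, 88 wide (y), 66 wide over its last 10 to the nose edge at x = -43; side walls 20 high from x = -26 to -14, 36 high behind; back wall 62 high at x = +37. Black upright grip post, 24 (x) by 30 (y), centred at x = +50, y = 0, up to z = 122. Holds about four falafel
- mat: fixed black rubber mat for the scoop, 170 (x) by 130 (y), 3 thick; origin under its centre at table height
- tub: loose white open tub, 150 long (x) by 108 wide (y) by 55 high, walls and floor 4 thick, 0.18 kg; origin under its centre. A stub grip sticks out of its -x end, from x = -73 to -115, 16 wide (y), z from 28 to 46
- cabinet: fixed low steel cabinet with no floor; origin on the table under the middle of its front, x inwards, z up. Inside 150 wide (y), 205 deep, 92 high; clear top (z 92 to 100) starts 35 behind the front. Control box on the +y side, 60 wide, 100 high. Catch bracket in the front corner: y 61 to 75, x 4 to 28, z 82 to 100. The tub meets the back wall when its origin is at x = 130
- door_hinge (a point): hinge line of the cabinet door, at the -y end of the cabinet front (6 in front of it), mid-height of the door
- door_handle (a point): outer middle of the upright bar handle on the door, 140 from the hinge line, 35 out from the door's outer face
- door (a joint): door angle in rad, 0 = shut, up to 2.1. Panel 170 wide, 12 thick, z 4 to 95; shut it lies along the cabinet's y across the front, open it swings towards the cabinet's -x, then out beyond its -y side. A sprung ball catch resists from about 0.09, snaps at about 0.03 rad (5 to 10 N at mid-door) and then holds it at 0
- wrap_box: bystander: yellow carton 70 by 240 by 70 high, origin under its centre
- glove_box: bystander: cardboard glove box 100 by 180 by 75 high, origin under its centre
- tub_stack: bystander: stack of two closed meal tubs, 178 by 123 by 106 high, origin under its centre
Not all that is in view belongs to the job. Leave any blue or pink look-alike of the scoop alone. What is shaped like the tub but turquoise is not meant.

How it is judged:
By the outcome, as a careful person would: the job done as asked, in the order asked, and still so for the second after the job is handed in, with the robot touching nothing.
Of falafel1, falafel2, falafel3, falafel4, falafel5, falafel6, falafel7, falafel8 only 5 to 8 are there at a start; the rules pass over those that are not, and their reading is None.
At some moment in a run one of scoop, tub may be knocked a few centimetres aside while the robot is not near it.
It also fails if it takes over 210 s, if anything falls off the work surface, if the arm or the gripper's body presses on something with over 40 N, if the wrist force passes 120 N, or if a joint passes its speed limit or range.

ROBOT

A 6-joint arm with a two-finger parallel gripper is mounted at the origin on the work surface. World frame = base frame: x ahead of the robot, y to its left, z up, the work surface at z = 0. Lengths are in m, angles in rad, forces in N, time in s.
With the tool pointing down it reaches from about 0.225 to 0.875 m from the base axis. Payload 3.4 kg.
Tool frame: the origin (TCP) lies on the mounting face of the last link; the fingertips stand 173 mm ahead of it and the grasp point (between the pads) lies 155 mm ahead of it; z points along the fingers, y is the line along which they close (so a half turn about z gives the same grasp; the last joint's range is limited). The gripper opens to 85 mm and grips with 20 to 120 N. Pads are 22 mm wide; open, the fingers measure 114 mm over their backs; the gripper's body (76 mm by 85 mm) begins 54 mm behind the grasp point. The pads swing forward as they close: fully open they stand 13 mm farther back than shut.
Start: joints at [1.159, 0.276, 1.505, -0, 1.361, -0.121], TCP at [0.165, 0.551, 0.405] pointing down, gripper open.
Joint ranges: [-2.89, 2.89], [-0.75, 2.08], [0.22, 2.7], [-1.18, 4.32], [0.11, 2.71], [-2.7, 2.7]. Speed limits (rad/s): [2.57, 2.57, 3.14, 3.14, 3.14, 3.14].

INTERFACE

Orientations are given as a unit quaternion [w, x, y, z].
In Python, from rig import manip gives the robot as it stands.
- The arm moves only by the tool carry_out, never from a script. Its arguments are lists of equal length, an entry for each row: "linear": the shift along the world's x, y, z each as a share of 500 mm, from -1 to 1, a list of three; "angular": the turn, a rotation vector about the world's x, y, z each as a share of 0.08 rad, from -1 to 1, a list of three; "hand": the opening, from 0 (shut) to 1 (fully open). In form: {"linear": [[x, y, z], ...], "angular": [[rx, ry, rz], ...], "hand": [hand, ...]}. A call has 1 to 8 rows; each row shifts and turns the commanded pose from where the row before left it; what a row does not reach is not made up. A row lasts 1/12 s, in which the tool goes at most 41.7 mm and 7.16 degrees, less where a joint would pass 70% of its speed; a pose out of reach is approached as far as the arm can. A call with a number of a shift or a turn outside -1 to 1 is refused whole. A call with a gripper value outside its range is refused whole. The fingers move at their own pace and stop on an object; "force" is the grip in N (left out, the last holds). Time passes only in rows, so rows that do not move let the fingers close. It gives the time, the measured TCP pose, the force, the opening and the grip force at its end, in the units of the state.
- manip.get_state(): the state, without advancing time (a new reading comes with each control period).
- manip.get_image(name): name is "side" or "top" or "wrist"; returns the picture (420x560x3 uint8, red, green, blue); there is no depth.
- manip.camera_params(name): a dict with "fx", "fy", "cx", "cy" (pixels), "k1" (the pictures are not rectified: a ray, as slopes to the right and down, at radius r is drawn at 1 + k1 r^2 times it, then the intrinsics apply), "view" (4x4, takes a point from world to camera coordinates); the wrist camera has in their place "hand_eye" (4x4, takes a point from camera to tool coordinates, whose origin is the TCP and whose axes are the flange's). Camera axes: x right, y down, z forward; pixel columns grow to the right and rows downward; lengths in m; the calibration is good to about 2 mm. A picture is of the moment at which its call begins: read the wrist's pose just before it. camera_params takes no time and is no camera call.
- manip.sign_off(): hands the job in; it is judged then, once.
The state is a dict: "clock": time; "qpos": joint angles; "qd": joint speeds; "effort": joint torques, N m; "position": TCP position; "ee_rot": TCP orientation; "contact_force": force on the tool from outside, world axes, zero at the start; "moment": the same for the moment, N m; "width": finger opening in m; "gripper_force": force on a finger pad.
Only numpy, scipy, OpenCV 4.12 (cv2) and the standard library are available. Lean on these libraries where they do the work, as an engineer would, in place of code of your own. Each camera call takes 0.05 s, during which the arm holds its last target. There are 200 camera calls.

## Working session

There is one attempt and no reset: what is moved stays moved. The work goes in short steps, Python scripts to look and compute and a tool call to move; the robot and the scene stay as the last step left them, time stands still between calls to the robot, and variables do not carry over. Pictures are saved under pics/ and viewed, at most 14 in all, crops included, and the job is handed in when it is done.

Besides the shell and the picture viewer there is one more tool, called after "Request:" by a JSON object that holds its "api" and its "payload", one argument or row to a line. carry_out: Moves the arm, as the interface text tells. Its arguments: {"type":"object","properties":{"linear":{"type":"array"},"angular":{"type":"array"},"hand":{"type":"array"},"force":{"type":"number"}},"required":["linear","angular","hand"]}

```bash
ls; mkdir -p pics; cat > h.py <<'E'
import numpy as np, cv2
from rig import manip
from scipy.spatial.transform import Rotation as R
def cam(name):
    st=manip.get_state(); p=manip.camera_params(name); im=manip.get_image(name)
    if 'view' in p: T=np.linalg.inv(np.array(p['view']))
    else:
        q=st['ee_rot']; B=np.eye(4); B[:3,:3]=R.from_quat([q[1],q[2],q[3],q[0]]).as_matrix(); B[:3,3]=st['position']; T=B@np.array(p['hand_eye'])
    return im,p,T
def ray(p,T,uv):
    K=np.array([[p['fx'],0,p['cx']],[0,p['fy'],p['cy']],[0,0,1.]])
    u=cv2.undistortPoints(np.array(uv,float).reshape(-1,1,2),K,np.array([p['k1'],0,0,0.])).reshape(-1,2)
    d=np.c_[u,np.ones(len(u))]@T[:3,:3].T
    return T[:3,3],d
def plane(p,T,uv,z):
    o,d=ray(p,T,uv); return o+d*((z-o[2])/d[:,2:3])
def tri(o1,d1,o2,d2):
    A=np.c_[d1,-d2]; s=np.linalg.lstsq(A,o2-o1,rcond=None)[0]
    a=o1+s[0]*d1;b=o2+s[1]*d2; return (a+b)/2,np.linalg.norm(a-b)
def proj(p,T,X):
    V=np.linalg.inv(T); K=np.array([[p['fx'],0,p['cx']],[0,p['fy'],p['cy']],[0,0,1.]])
    return cv2.projectPoints(np.array(X,float).reshape(-1,1,3),cv2.Rodrigues(V[:3,:3])[0],V[:3,3],K,np.array([p['k1'],0,0,0.]))[0].reshape(-1,2)
def save(im,f): cv2.imwrite(f,im[:,:,::-1])
E
python3 - <<'E'
from h import *
for n in ['top','side','wrist']:
    im,p,T=cam(n); save(im,f'pics/{n}0.png'); print(n,T.round(3).tolist(),p['fx'],p['k1'])
t=cv2.imread('pics/top0.png')
print(manip.get_state())
E
```

```text
pics
top [[0.01, -0.998, 0.055, 0.431], [-1.0, -0.011, -0.004, -0.051], [0.005, -0.054, -0.999, 1.099], [0.0, 0.0, 0.0, 1.0]] 401.09234360896704 -0.08726402620667095
side [[0.999, 0.036, -0.005, 0.485], [0.03, -0.723, 0.69, -0.975], [0.021, -0.69, -0.723, 1.029], [0.0, 0.0, 0.0, 1.0]] 543.0831704099542 -0.11098664547831974
wrist [[0.286, 0.908, 0.305, 0.085], [0.958, -0.271, -0.092, 0.573], [-0.001, 0.319, -0.948, 0.374], [0.0, 0.0, 0.0, 1.0]] 343.06583757468655 -0.04249853154785195
{'clock': 0.15, 'qpos': array([ 1.15902532e+00,  2.76453815e-01,  1.50583029e+00, -3.53001023e-05,
        1.36070770e+00, -1.21004893e-01]), 'qd': array([-0.00023866, -0.0022194 , -0.00400982, -0.00134061,  0.00243927,
       -0.0007048 ]), 'effort': array([ 6.13336815e-04, -4.17143118e+01, -2.46033078e+01, -1.09507369e-04,
        7.59340794e-03,  2.34726576e-05]), 'position': array([0.16479809, 0.55072076, 0.40404073]), 'ee_rot': array([-1.67510983e-04,  1.44867768e-01,  9.89450777e-01, -6.79441376e-04]), 'contact_force': array([-0.04241723, -0.04696755, -0.34494064]), 'moment': array([-0.0242572 ,  0.00411481,  0.05595165]), 'gripper_force': 0.0, 'width': 0.0851235390381197}
```

View pics/top0.png

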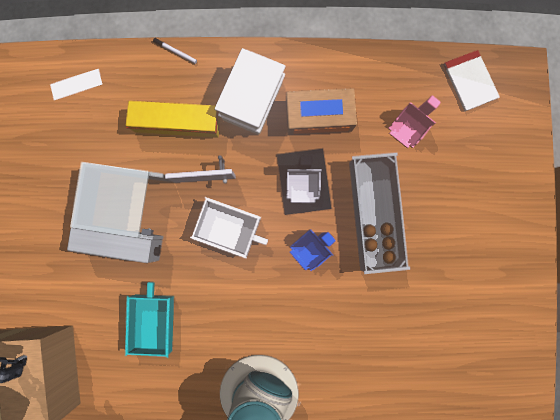

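View pics/side0.png

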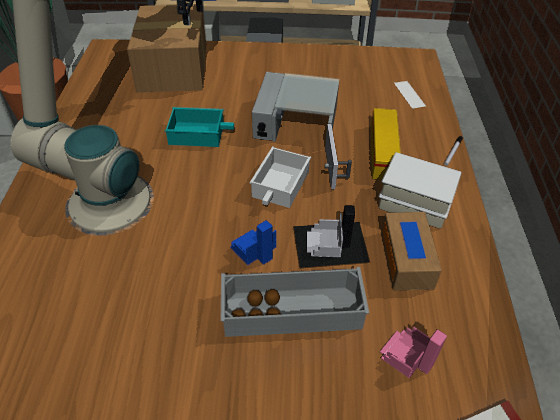

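The top view shows three scoop candidates: aluminium on the mat (303,187), blue (312,250) and pink (410,125). I choose the aluminium one. Tub candidates are the white open one (227,228), a turquoise one (148,325) and the closed white stack (250,90), so I choose the white open one. Six falafel sit at the bin's near end, around (380,243). The cabinet is at (110,210), with its door open and its tip near (232,175).

```bash
python3 - <<'E'
from h import *
t=cv2.imread('pics/top0.png')
save(cv2.resize(t[125:275,140:420],None,fx=2.85,fy=2.85,interpolation=cv2.INTER_CUBIC)[:,:,::-1],'pics/crop0.png')
s=cv2.imread('pics/side0.png')
save(cv2.resize(s[90:345,210:390],None,fx=2.3,fy=2.3,interpolation=cv2.INTER_CUBIC)[:,:,::-1],'pics/crop1.png')
E
```

```text
(no output)
```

View pics/crop0.png

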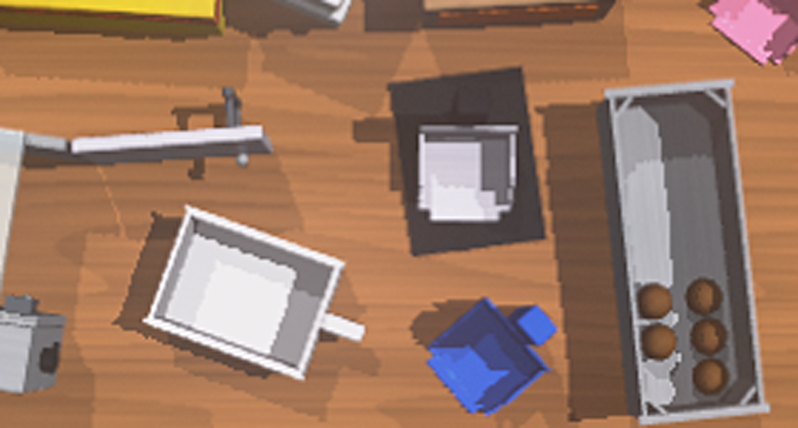

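View pics/crop1.png

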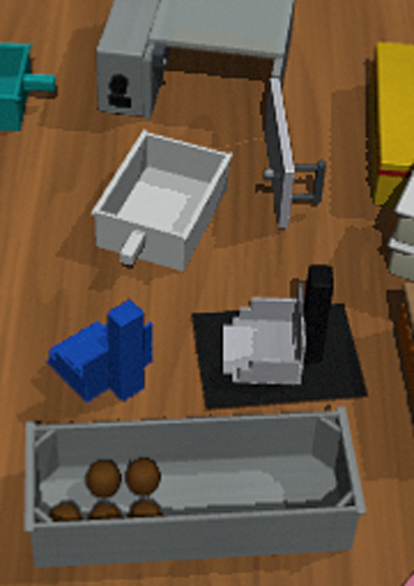

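Crop 0 shows 5 falafel, not 6. The aluminium scoop stands upright with its nose toward the robot, and the tub's stub grip points toward −y. Next I triangulate the corners.

```bash
cat > m.py <<'E'
from h import *
ptop=manip.camera_params('top');Tt=np.linalg.inv(np.array(ptop['view']))
ps=manip.camera_params('side');Ts=np.linalg.inv(np.array(ps['view']))
ct=lambda a:np.array(a)/2.85+[140,125]-.3
cs=lambda a:np.array(a)/2.3+[210,90]-.3
def both(n,a,b):
    o1,d1=ray(ptop,Tt,ct(a));o2,d2=ray(ps,Ts,cs(b))
    for i in range(len(a)):
        X,e=tri(o1,d1[i],o2,d2[i]); print(n,i,(X*1000).round(0),'gap',round(e*1000,1))
E
python3 - <<'E'
from m import *
both('bin',[(606,92),(733,82),(768,408),(642,422)],[(345,408),(362,516),(32,537),(25,425)])
both('tub',[(188,207),(344,264),(302,379),(147,321)],[(232,153),(183,268),(95,210),(145,132)])
both('stub',[(363,333)],[(128,262)])
both('doortip',[(264,128)],[(283,168)])
both('handle',[(229,90)],[(322,165)])
both('scoopback',[(418,126),(518,127)],[(300,278),(300,362)])
both('fal',[(655,301),(659,341)],[(144,477),(104,478)])
both('cabfrontcorner',[(22,130)],[(287,0)])
print('mat',(plane(ptop,Tt,ct([(388,86),(523,68),(546,238),(413,255)]),.003)*1000).round())
print('nose',(plane(ptop,Tt,ct([(430,219),(498,221)]),.006)*1000).round())
print('fal',(plane(ptop,Tt,ct([(655,301),(659,341),(703,297),(709,336),(710,377)]),.021)*1000).round())
print('bin70',(plane(ptop,Tt,ct([(606,92),(733,82),(768,408),(642,422)]),.07)*1000).round())
print('tub55',(plane(ptop,Tt,ct([(188,207),(344,264),(302,379),(147,321)]),.055)*1000).round())
print('back65',(plane(ptop,Tt,ct([(418,126),(518,127)]),.065)*1000).round())
t=lambda uv,z:(plane(ptop,Tt,uv,z)*1000).round()
print('cab top100', t([(82,163),(149,173),(137,236),(70,229)],.1)); print('box',t([(155,260),(160,235)],.1))
print('yellow',t([(215,131),(217,108),(128,103)],.07),'stack',t([(258,132),(285,69),(218,96)],.106),'glove',t([(290,132),(356,126)],.075))
E
```

```text
bin 0 [ 637. -239.   72.] gap 2.0
bin 1 [ 648. -358.   68.] gap 0.9
bin 2 [ 351. -390.   63.] gap 2.8
bin 3 [ 335. -272.   71.] gap 3.9
tub 0 [529. 142.  59.] gap 0.8
tub 1 [478.   0.   8.] gap 3.4
tub 2 [374.  35.  61.] gap 2.9
tub 3 [424. 178.  56.] gap 0.8
stub 0 [415. -19.  35.] gap 1.1
doortip 0 [589.  67. 106.] gap 10.4
handle 0 [632. 103.  80.] gap 1.3
scoopback 0 [602. -68.  71.] gap 2.1
scoopback 1 [ 604. -162.   46.] gap 7.5
fal 0 [ 447. -294.   24.] gap 0.3
fal 1 [ 409. -298.   25.] gap 0.3
cabfrontcorner 0 [581. 251. 202.] gap 10.5
mat [[ 653.  -40.    3.]
 [ 673. -171.    3.]
 [ 507. -193.    3.]
 [ 489.  -65.    3.]]
nose [[ 524.  -81.    6.]
 [ 523. -147.    6.]]
fal [[ 447. -295.   21.]
 [ 409. -299.   21.]
 [ 451. -341.   21.]
 [ 414. -347.   21.]
 [ 376. -348.   21.]]
bin70 [[ 637. -239.   70.]
 [ 648. -357.   70.]
 [ 350. -388.   70.]
 [ 337. -272.   70.]]
tub55 [[529. 143.  55.]
 [478.  -2.  55.]
 [372.  35.  55.]
 [423. 178.  55.]]
back65 [[ 604.  -68.   65.]
 [ 604. -159.   65.]]
cab top100 [[610. 457. 100.]
 [585. 280. 100.]
 [425. 306. 100.]
 [440. 482. 100.]]
box [[366. 259. 100.]
 [429. 247. 100.]]
yellow [[701. 120.  70.]
 [763. 116.  70.]
 [777. 355.  70.]] stack [[690.   5. 106.]
 [856. -61. 106.]
 [783. 108. 106.]] glove [[ 699.  -76.   75.]
 [ 718. -249.   75.]]
```

Request:
{"api": "carry_out", "payload": {
  "linear": [
    [0.0376, -0.0554, 0],
    [0.0376, -0.0554, 0],
    [0.0376, -0.0554, 0],
    [0.0376, -0.0554, 0],
    [0.0376, -0.0554, 0],
    [0.0376, -0.0554, 0],
    [0.0376, -0.0554, 0],
    [0.0376, -0.0554, 0]
  ],
  "angular": [
    [0, 0, 0.151],
    [0, 0, 0.151],
    [0, 0, 0.151],
    [0, 0, 0.151],
    [0, 0, 0.151],
    [0, 0, 0.151],
    [0, 0, 0.151],
    [0, 0, 0.151]
  ],
  "hand": [1, 1, 1, 1, 1, 1, 1, 1],
  "force": 100
}}

```text
clock: 0.82
position: [0.3157, 0.3278, 0.4046]
ee_rot: [-0.0, 0.096, 0.995, -0.0]
contact_force: [1.3, -0.3, -0.8]
width: 0.0853
gripper_force: 0.0
```

Request:
{"api": "carry_out", "payload": {
  "linear": [
    [0.0376, -0.0554, 0],
    [0.0376, -0.0554, 0],
    [0.0376, -0.0554, 0],
    [0.0376, -0.0554, 0],
    [0.0376, -0.0554, 0],
    [0.0376, -0.0554, 0],
    [0.0376, -0.0554, 0],
    [0.0376, -0.0554, 0]
  ],
  "angular": [
    [0, 0, 0.151],
    [0, 0, 0.151],
    [0, 0, 0.151],
    [0, 0, 0.151],
    [0, 0, 0.151],
    [0, 0, 0.151],
    [0, 0, 0.151],
    [0, 0, 0.151]
  ],
  "hand": [1, 1, 1, 1, 1, 1, 1, 1]
}}

```text
clock: 1.48
position: [0.4662, 0.1061, 0.4046]
ee_rot: [-0.0, 0.049, 0.999, 0.0]
contact_force: [0.5, 0.3, -0.1]
width: 0.0852
gripper_force: 0.0
```

Request:
{"api": "carry_out", "payload": {
  "linear": [
    [0.0376, -0.0554, 0],
    [0.0376, -0.0554, 0],
    [0.0376, -0.0554, 0],
    [0.0376, -0.0554, 0],
    [0.0376, -0.0554, 0],
    [0.0376, -0.0554, 0],
    [0.0376, -0.0554, 0],
    [0.0376, -0.0554, 0]
  ],
  "angular": [
    [0, 0, 0.151],
    [0, 0, 0.151],
    [0, 0, 0.151],
    [0, 0, 0.151],
    [0, 0, 0.151],
    [0, 0, 0.151],
    [0, 0, 0.151],
    [0, 0, 0.151]
  ],
  "hand": [1, 1, 1, 1, 1, 1, 1, 1]
}}

```text
clock: 2.15
position: [0.6167, -0.1155, 0.4043]
ee_rot: [-0.0, 0.0, 1.0, 0.0]
contact_force: [0.6, 0.2, 1.1]
width: 0.0854
gripper_force: 0.0
```

```bash
python3 - <<'E'
from h import *
im,p,T=cam('wrist'); save(im,'pics/w1.png'); s=manip.get_state(); print(s['position'],s['ee_rot'],s['qpos'],s['clock'])
np.savez('w1.npz',T=T)
E
```

```text
[ 0.62018432 -0.12072662  0.40358004] [ 0.00201707  0.00156915  0.99999219 -0.00301532] [-0.30092926  0.36091692  1.38107419 -0.00464515  1.39397015 -1.86778303] 2.2
```

View pics/w1.png

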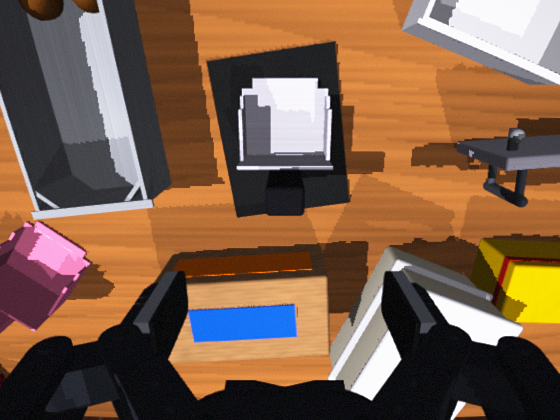

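The wrist view shows the scoop at (285,125) with its back wall top from (237,167) to (333,168) and its post at x 266–305. The aluminium scoop is confirmed. I retake the picture settled and measure.

```bash
python3 - <<'E'
from m import *
im,p,T=cam('wrist'); s=manip.get_state(); print(s['position'],s['ee_rot'])
g=im.astype(int); hsv=cv2.cvtColor(im,cv2.COLOR_RGB2HSV)
# dark post very dark vs mat
for r in [175,185,195,205,210]: print(r,g[r,255:320:3].sum(1).tolist())
d1=np.load('w1.npz')
# bright scoop bbox
m=((g.min(2)>120)&(hsv[:,:,1]<40)).astype(np.uint8); m[:, :215]=0; m[:,350:]=0;m[220:]=0
n,l,st,c=cv2.connectedComponentsWithStats(m); i=1+st[1:,4].argmax(); print(st[i])
x,y,w,h=st[i][:4]; b=y+h-1
rows=[(r,np.where(l[r]==i)[0][[0,-1]].tolist()) for r in range(y,y+h,6)]; print(rows)
bot=[(x_,np.where(l[:,x_]==i)[0].max()) for x_ in (x+3,x+w-4)]; print(bot)
print('back65',(plane(p,T,bot,.065)*1000).round(1))
r0=y+2; e=np.where(l[r0]==i)[0]; print('nose',(plane(p,T,[(e[0],y),(e[-1],y)],.0055)*1000).round(1))
# triangulate back corners with top
o1,a=ray(ptop,Tt,ct([(418,126),(518,127)])); o2,b2=ray(p,T,[(x,bot[0][1]),(x+w-1,bot[1][1])][::-1])
for k in range(2): print(tri(o1,a[k],o2,b2[k]))
E
```

```text
[ 0.61846727 -0.11820979  0.40338089] [ 4.79990867e-04  2.33804792e-03  9.99996471e-01 -1.16655428e-03]
175 [103, 112, 104, 112, 103, 110, 104, 50, 19, 14, 33, 13, 35, 9, 8, 38, 16, 26, 12, 100, 109, 106]
185 [109, 102, 112, 108, 105, 111, 103, 80, 93, 93, 88, 90, 83, 93, 81, 82, 85, 83, 84, 43, 108, 104]
195 [115, 120, 101, 96, 103, 107, 112, 74, 92, 77, 95, 95, 100, 83, 87, 91, 86, 97, 83, 60, 109, 98]
205 [82, 94, 87, 88, 85, 93, 100, 69, 87, 94, 82, 93, 84, 87, 88, 99, 89, 93, 92, 72, 392, 387]
210 [79, 105, 130, 221, 295, 340, 352, 345, 265, 258, 272, 266, 255, 246, 263, 245, 254, 253, 280, 331, 400, 408]
[ 246   72   94   84 5358]
[(72, [274, 323]), (78, [259, 325]), (84, [249, 335]), (90, [248, 337]), (96, [247, 337]), (102, [248, 337]), (108, [246, 339]), (114, [246, 339]), (120, [246, 339]), (126, [246, 338]), (132, [246, 338]), (138, [247, 338]), (144, [247, 338]), (150, [247, 337])]
[(np.int32(249), np.int64(155)), (np.int32(336), np.int64(155))]
back65 [[ 595.2 -155.8   65. ]
 [ 595.3  -76.9   65. ]]
nose [[ 521.9 -148.3    5.5]
 [ 522.1  -82.9    5.5]]
(array([ 0.60693164, -0.06817562,  0.02399153]), np.float64(0.007763226972983241))
(array([ 0.65800855, -0.1955081 , -0.26340353]), np.float64(0.00439711864172964))
```

```bash
python3 - <<'E'
from m import *
im,p,T=cam('wrist'); s=manip.get_state(); print(s['position'])
print((plane(p,T,[(275.5,180),(312,180),(275.5,208),(312,208)],.125)*1000).round(1))
E
```

```text
[ 0.61708139 -0.11608591  0.40345373]
[[ 600.2 -126.5  125. ]
 [ 600.3  -99.2  125. ]
 [ 622.3 -126.7  125. ]
 [ 622.4  -98.7  125. ]]
```

Request:
{"api": "carry_out", "payload": {
  "linear": [
    [-0.007, 0.001, -0.05],
    [0, 0, -0.05],
    [0, 0, -0.05],
    [0, 0, -0.05],
    [0, 0, -0.05],
    [0, 0, -0.05],
    [0, 0, 0],
    [0, 0, 0]
  ],
  "angular": [
    [0, 0, 0],
    [0, 0, 0],
    [0, 0, 0],
    [0, 0, 0],
    [0, 0, 0],
    [0, 0, 0],
    [0, 0, 0],
    [0, 0, 0]
  ],
  "hand": [1, 1, 1, 1, 1, 1, 1, 1]
}}

```text
clock: 2.97
position: [0.6116, -0.1123, 0.2538]
ee_rot: [-0.002, 0.0, 1.0, 0.001]
contact_force: [0.5, -0.0, 0.5]
width: 0.0854
gripper_force: 0.0
```

Request:
{"api": "carry_out", "payload": {
  "linear": [
    [0, 0, 0],
    [0, 0, 0],
    [0, 0, 0],
    [0, 0, 0],
    [0, 0, 0],
    [0, 0, 0],
    [0, 0, 0],
    [0, 0, 0]
  ],
  "angular": [
    [0, 0, 0],
    [0, 0, 0],
    [0, 0, 0],
    [0, 0, 0],
    [0, 0, 0],
    [0, 0, 0],
    [0, 0, 0],
    [0, 0, 0]
  ],
  "hand": [0, 0, 0, 0, 0, 0, 0, 0],
  "force": 100
}}

```text
clock: 3.63
position: [0.6129, -0.1136, 0.256]
ee_rot: [0.001, 0.001, 1.0, -0.0]
contact_force: [-0.8, -0.7, 6.7]
width: 0.0288
gripper_force: 98.7
```

Request:
{"api": "carry_out", "payload": {
  "linear": [
    [0, 0, 0],
    [0, 0, 0],
    [0, 0, 0],
    [0, 0, 0.02],
    [0, 0, 0.04],
    [0, 0, 0.08],
    [0, 0, 0.08],
    [0, 0, 0.02]
  ],
  "angular": [
    [0, 0, 0],
    [0, 0, 0],
    [0, 0, 0],
    [0, 0, 0],
    [0, 0, 0],
    [0, 0, 0],
    [0, 0, 0],
    [0, 0, 0]
  ],
  "hand": [0, 0, 0, 0, 0, 0, 0, 0]
}}

```text
clock: 4.3
position: [0.6138, -0.1138, 0.3816]
ee_rot: [0.005, 0.0, 1.0, -0.002]
contact_force: [1.3, -0.2, -0.1]
width: 0.0289
gripper_force: 98.9
```

```bash
python3 - <<'E'
from m import *
s=manip.get_state(); print(s['position'],s['ee_rot'],s['width'],s['contact_force'],s['moment'])
im,p,T=cam('wrist'); save(im,'pics/w2.png')
im2,_,_=cam('side');
save(np.hstack([im[:, ::1], cv2.resize(im2[100:400,200:400],(280,420))])[:,:800],'pics/w2.png')
E
```

```text
[ 0.61376837 -0.11375683  0.38162384] [ 5.22278538e-03  4.35748928e-04  9.99985109e-01 -1.52099486e-03] 0.028931249107315486 [ 1.27003937 -0.24450027 -0.09444088] [-0.04758472 -0.08892344  0.03614173]
```

View pics/w2.png

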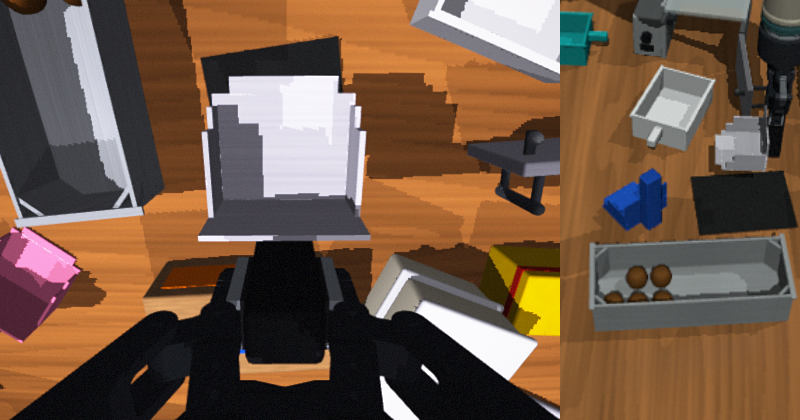

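The scoop is gripped and lifted level, and the mat is empty. Next I move above the bin's +x end with the bin's yaw.

Request:
{"api": "carry_out", "payload": {
  "linear": [
    [-0.003, -0.047, 0],
    [-0.003, -0.047, 0],
    [-0.003, -0.047, 0],
    [-0.003, -0.047, 0],
    [-0.003, -0.047, 0],
    [-0.003, -0.047, 0],
    [-0.003, -0.047, 0],
    [-0.003, -0.047, 0]
  ],
  "angular": [
    [0, 0, 0.159],
    [0, 0, 0.159],
    [0, 0, 0.159],
    [0, 0, 0.159],
    [0, 0, 0.159],
    [0, 0, 0.159],
    [0, 0, 0.159],
    [0, 0, 0.159]
  ],
  "hand": [0, 0, 0, 0, 0, 0, 0, 0]
}}

```text
clock: 5.07
position: [0.5998, -0.3022, 0.3715]
ee_rot: [-0.002, -0.051, 0.999, 0.002]
contact_force: [0.3, 0.7, -1.5]
width: 0.0289
gripper_force: 99.0
```

Request:
{"api": "carry_out", "payload": {
  "linear": [
    [0, 0, 0],
    [0, 0, 0],
    [0, 0, 0]
  ],
  "angular": [
    [0, 0, 0],
    [0, 0, 0],
    [0, 0, 0]
  ],
  "hand": [0, 0, 0]
}}

```text
clock: 5.32
position: [0.6001, -0.301, 0.3724]
ee_rot: [-0.002, -0.05, 0.999, 0.002]
contact_force: [0.6, -0.8, -1.6]
width: 0.0287
gripper_force: 99.0
```

```bash
python3 - <<'E'
from m import *
im,p,T=cam('wrist'); s=manip.get_state(); print(s['position'],s['ee_rot'],s['contact_force'],s['moment'])
save(cv2.resize(im,(800,600),interpolation=cv2.INTER_CUBIC),'pics/w3.png'); np.savez('w3.npz',T=T)
E
```

```text
[ 0.60030814 -0.30054879  0.37303264] [-0.00128606 -0.05055143  0.99871969  0.00137113] [-0.18969848 -0.37506262 -2.09414244] [ 0.02312351  0.00856362 -0.00490917]
```

View pics/w3.png

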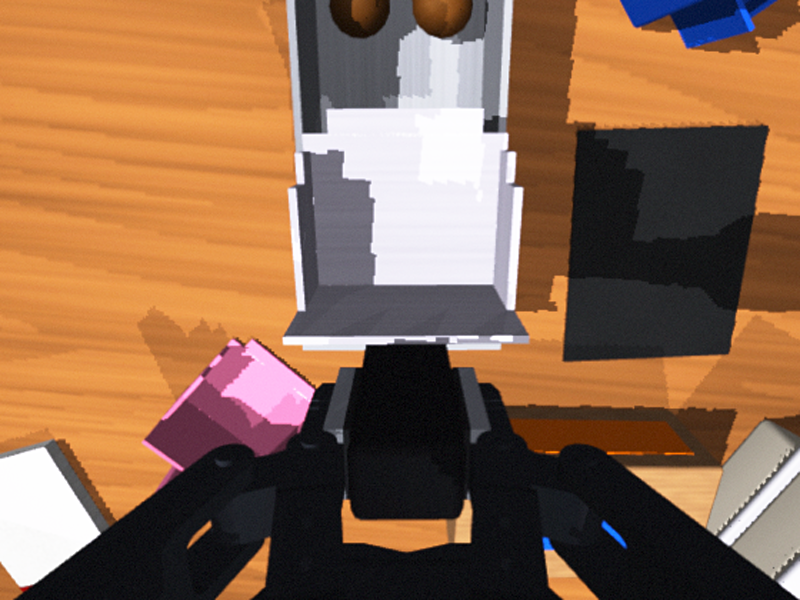

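The wrist view shows the scoop nose from (327,107) to (484,107) over the bin, whose rims run from x≈290 to 509. Two falafel are visible at the top.

```bash
python3 - <<'E'
from m import *
p=manip.camera_params('wrist'); T=np.load('w3.npz')['T']; s=manip.get_state()
k=lambda a:np.array(a,float)*0.7-.15
print('rim',(plane(p,T,k([(287,5),(297,150),(509,5),(510,125)]),.07)*1000).round(1))
print('nose',(plane(p,T,k([(327,107),(484,107)]),.122)*1000).round(1))
print('full',(plane(p,T,k([(302,135),(508,135)]),.122)*1000).round(1))
print('back',(plane(p,T,k([(284,341),(528,341)]),.182)*1000).round(1))
print(s['position'])
E
```

```text
rim [[ 463.8 -374.4   70. ]
 [ 533.5 -366.7   70. ]
 [ 452.7 -264.4   70. ]
 [ 509.3 -254.8   70. ]]
nose [[ 511.6 -343.9  122. ]
 [ 504.9 -277.6  122. ]]
full [[ 524.  -354.   122. ]
 [ 515.1 -265.6  122. ]]
back [[ 593.5 -346.2  182. ]
 [ 584.8 -259.   182. ]]
[ 0.60030814 -0.30054879  0.37303264]
```

Request:
{"api": "carry_out", "payload": {
  "linear": [
    [0, -0.003, -0.036],
    [0, 0, -0.036],
    [0, 0, -0.036],
    [0, 0, -0.036],
    [0, 0, -0.036],
    [0, 0, -0.036],
    [0, 0, 0],
    [0, 0, 0]
  ],
  "angular": [
    [0, 0, 0.06],
    [0, 0, 0],
    [0, 0, 0],
    [0, 0, 0],
    [0, 0, 0],
    [0, 0, 0],
    [0, 0, 0],
    [0, 0, 0]
  ],
  "hand": [0, 0, 0, 0, 0, 0, 0, 0]
}}

```text
clock: 6.03
position: [0.6003, -0.3016, 0.2656]
ee_rot: [-0.001, -0.053, 0.999, 0.001]
contact_force: [0.5, -0.4, -0.8]
width: 0.0288
gripper_force: 99.3
```

Request:
{"api": "carry_out", "payload": {
  "linear": [
    [0, 0, -0.004],
    [0, 0, -0.004],
    [0, 0, 0],
    [0, 0, 0]
  ],
  "angular": [
    [0, 0, 0],
    [0, 0, 0],
    [0, 0, 0],
    [0, 0, 0]
  ],
  "hand": [0, 0, 0, 0]
}}

```text
clock: 6.37
position: [0.6007, -0.3029, 0.2636]
ee_rot: [0.001, -0.053, 0.999, -0.0]
contact_force: [-0.1, -0.1, -1.0]
width: 0.0286
gripper_force: 99.3
```

Request:
{"api": "carry_out", "payload": {
  "linear": [
    [0, 0, -0.002],
    [0, 0, -0.002],
    [0, 0, 0],
    [0, 0, 0]
  ],
  "angular": [
    [0, 0, 0],
    [0, 0, 0],
    [0, 0, 0],
    [0, 0, 0]
  ],
  "hand": [0, 0, 0, 0]
}}

```text
clock: 6.7
position: [0.6005, -0.303, 0.2607]
ee_rot: [-0.0, -0.053, 0.999, 0.0]
contact_force: [0.5, -0.0, -1.6]
width: 0.029
gripper_force: 99.3
```

Request:
{"api": "carry_out", "payload": {
  "linear": [
    [0, 0, -0.002],
    [0, 0, -0.002],
    [0, 0, 0],
    [0, 0, 0]
  ],
  "angular": [
    [0, 0, 0],
    [0, 0, 0],
    [0, 0, 0],
    [0, 0, 0]
  ],
  "hand": [0, 0, 0, 0]
}}

```text
clock: 7.03
position: [0.6005, -0.3029, 0.2586]
ee_rot: [-0.0, -0.053, 0.999, 0.0]
contact_force: [0.7, -0.6, -1.6]
width: 0.029
gripper_force: 99.3
```

Request:
{"api": "carry_out", "payload": {
  "linear": [
    [0, 0, -0.002],
    [0, 0, 0],
    [0, 0, 0]
  ],
  "angular": [
    [0, 0, 0],
    [0, 0, 0],
    [0, 0, 0]
  ],
  "hand": [0, 0, 0]
}}

```text
clock: 7.28
position: [0.6007, -0.303, 0.2581]
ee_rot: [0.0, -0.053, 0.999, -0.0]
contact_force: [-0.0, -0.9, 0.9]
width: 0.0287
gripper_force: 99.4
```

Request:
{"api": "carry_out", "payload": {
  "linear": [
    [0, 0, -0.002],
    [0, 0, 0],
    [0, 0, 0]
  ],
  "angular": [
    [0, 0, 0],
    [0, 0, 0],
    [0, 0, 0]
  ],
  "hand": [0, 0, 0]
}}

```text
clock: 7.53
position: [0.6006, -0.303, 0.2581]
ee_rot: [0.001, -0.053, 0.999, -0.0]
contact_force: [-0.7, 0.2, 6.4]
width: 0.0287
gripper_force: 100.3
```

Request:
{"api": "carry_out", "payload": {
  "linear": [
    [0, 0, -0.001],
    [0, 0, 0],
    [0, 0, 0]
  ],
  "angular": [
    [0, 0, 0],
    [0, 0, 0],
    [0, 0, 0]
  ],
  "hand": [0, 0, 0]
}}

```text
clock: 7.78
position: [0.6006, -0.303, 0.258]
ee_rot: [0.001, -0.053, 0.999, -0.0]
contact_force: [-0.9, 0.8, 6.7]
width: 0.0288
gripper_force: 100.6
```

Request:
{"api": "carry_out", "payload": {
  "linear": [
    [-0.0199, -0.0021, 0],
    [-0.0199, -0.0021, 0],
    [-0.0199, -0.0021, 0],
    [-0.0199, -0.0021, 0],
    [-0.0199, -0.0021, 0],
    [-0.0199, -0.0021, 0],
    [-0.0199, -0.0021, 0],
    [-0.0199, -0.0021, 0]
  ],
  "angular": [
    [0, 0, 0],
    [0, 0, 0],
    [0, 0, 0],
    [0, 0, 0],
    [0, 0, 0],
    [0, 0, 0],
    [0, 0, 0],
    [0, 0, 0]
  ],
  "hand": [0, 0, 0, 0, 0, 0, 0, 0]
}}

```text
clock: 8.45
position: [0.5218, -0.3119, 0.2582]
ee_rot: [0.003, -0.053, 0.999, -0.001]
contact_force: [1.5, -0.2, 6.2]
width: 0.0292
gripper_force: 100.1
```

Request:
{"api": "carry_out", "payload": {
  "linear": [
    [-0.0199, -0.0021, 0],
    [-0.0199, -0.0021, 0],
    [-0.0199, -0.0021, 0],
    [0, 0, 0]
  ],
  "angular": [
    [0, 0, 0],
    [0, 0, 0],
    [0, 0, 0],
    [0, 0, 0]
  ],
  "hand": [0, 0, 0, 0]
}}

```text
clock: 8.78
position: [0.4905, -0.3151, 0.258]
ee_rot: [0.001, -0.052, 0.999, -0.001]
contact_force: [-1.5, -0.3, 8.1]
width: 0.0286
gripper_force: 100.1
```

```bash
python3 - <<'E'
from m import *
im,p,T=cam('wrist'); a,_,_=cam('top')
save(np.hstack([im[0:260,100:460],cv2.resize(a[140:285,330:430],(180,260))]),'pics/w4.png')
E
```

```text
(no output)
```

View pics/w4.png

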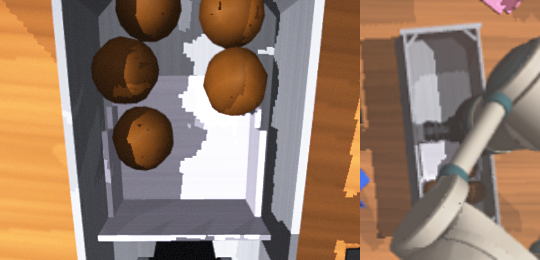

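One falafel is aboard at (143,138) and two are at the nose, with two more behind them at the wall. I keep pushing.

Request:
{"api": "carry_out", "payload": {
  "linear": [
    [-0.0159, -0.0017, 0],
    [-0.0159, -0.0017, 0],
    [-0.0159, -0.0017, 0],
    [0, 0, 0]
  ],
  "angular": [
    [0, 0, 0],
    [0, 0, 0],
    [0, 0, 0],
    [0, 0, 0]
  ],
  "hand": [0, 0, 0, 0]
}}

```text
clock: 9.22
position: [0.4672, -0.3177, 0.2581]
ee_rot: [0.001, -0.052, 0.999, -0.001]
contact_force: [-0.8, -0.2, 6.8]
width: 0.0289
gripper_force: 100.1
```

Request:
{"api": "carry_out", "payload": {
  "linear": [
    [-0.0139, -0.0015, 0],
    [0, 0, 0]
  ],
  "angular": [
    [0, 0, 0],
    [0, 0, 0]
  ],
  "hand": [0, 0]
}}

```text
clock: 9.38
position: [0.4616, -0.3186, 0.2583]
ee_rot: [0.003, -0.052, 0.999, -0.002]
contact_force: [3.4, -0.6, 4.5]
width: 0.0293
gripper_force: 99.7
```

```bash
python3 - <<'E'
from m import *
im,p,T=cam('wrist')
save(im[0:260,100:460],'pics/w5.png')
E
```

```text
(no output)
```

View pics/w5.png

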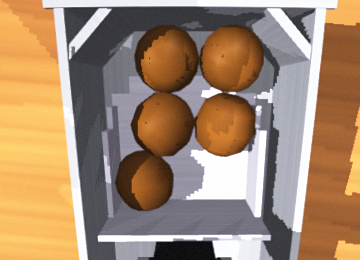

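Request:
{"api": "carry_out", "payload": {
  "linear": [
    [-0.0119, -0.0013, 0],
    [0, 0, 0]
  ],
  "angular": [
    [0, 0, 0],
    [0, 0, 0]
  ],
  "hand": [0, 0]
}}

```text
clock: 9.6
position: [0.4585, -0.3195, 0.2593]
ee_rot: [0.008, -0.051, 0.999, -0.003]
contact_force: [12.0, 2.5, 5.0]
width: 0.0292
gripper_force: 99.8
```

Request:
{"api": "carry_out", "payload": {
  "linear": [
    [-0.0099, -0.0011, 0],
    [0, 0, 0]
  ],
  "angular": [
    [0, 0, 0],
    [0, 0, 0]
  ],
  "hand": [0, 0]
}}

```text
clock: 9.77
position: [0.4554, -0.3205, 0.2606]
ee_rot: [0.01, -0.051, 0.999, -0.004]
contact_force: [16.1, 2.5, 9.6]
width: 0.029
gripper_force: 100.1
```

Request:
{"api": "carry_out", "payload": {
  "linear": [
    [-0.006, -0.0006, 0],
    [0, 0, 0],
    [0, 0, 0]
  ],
  "angular": [
    [0, 0, 0],
    [0, 0, 0],
    [0, 0, 0]
  ],
  "hand": [0, 0, 0]
}}

```text
clock: 10.02
position: [0.4538, -0.3212, 0.2614]
ee_rot: [0.012, -0.051, 0.999, -0.005]
contact_force: [18.9, 3.3, 11.5]
width: 0.0288
gripper_force: 100.3
```

```bash
python3 - <<'E'
from m import *
im,p,T=cam('wrist')
save(im[0:260,100:460],'pics/w6.png')
E
```

```text
(no output)
```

View pics/w6.png

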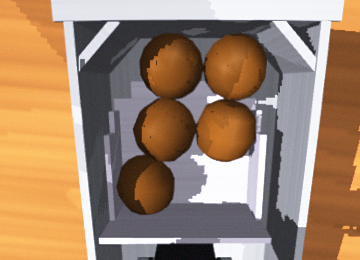

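Three are aboard and the front two have jammed at the wall. I back off, tilt the nose up and lift these three; the other two go in a second trip.

Request:
{"api": "carry_out", "payload": {
  "linear": [
    [0.0119, 0.0013, 0],
    [0.0119, 0.0013, 0.002],
    [0.0402, 0.0043, 0.006],
    [0.0402, 0.0043, 0.006],
    [0.0402, 0.0043, 0.006],
    [0.0402, 0.0043, 0.006],
    [0.0402, 0.0043, 0.006],
    [0, 0, 0]
  ],
  "angular": [
    [0, 0, 0],
    [0, 0, 0],
    [-0.106, 0.994, 0],
    [-0.106, 0.994, 0],
    [-0.106, 0.994, 0],
    [-0.106, 0.994, 0],
    [-0.106, 0.994, 0],
    [0, 0, 0]
  ],
  "hand": [0, 0, 0, 0, 0, 0, 0, 0]
}}

```text
clock: 10.73
position: [0.5629, -0.3064, 0.2703]
ee_rot: [-0.198, -0.053, 0.979, -0.011]
contact_force: [0.9, -0.1, -3.1]
width: 0.0287
gripper_force: 99.2
```

Request:
{"api": "carry_out", "payload": {
  "linear": [
    [0, 0, 0.02],
    [0, 0, 0.04],
    [0, 0, 0.05],
    [0, 0, 0.05],
    [0, 0, 0.05],
    [0, 0, 0.03],
    [0, 0, 0],
    [0, 0, 0]
  ],
  "angular": [
    [0, 0, 0],
    [0, 0, 0],
    [0, 0, 0],
    [0, 0, 0],
    [0, 0, 0],
    [0, 0, 0],
    [0, 0, 0],
    [0, 0, 0]
  ],
  "hand": [0, 0, 0, 0, 0, 0, 0, 0]
}}

```text
clock: 11.4
position: [0.5573, -0.3074, 0.3932]
ee_rot: [-0.197, -0.051, 0.979, -0.011]
contact_force: [-0.7, 0.6, -3.8]
width: 0.029
gripper_force: 99.3
```

```bash
python3 - <<'E'
from m import *
im,p,T=cam('wrist');a,_,_=cam('side');
s=manip.get_state(); print(s['position'],s['ee_rot'],s['qpos'].round(2))
save(np.hstack([im[0:300,100:460],cv2.resize(a[60:345,190:430],(252,300))]),'pics/w7.png')
E
```

```text
[ 0.55762563 -0.30719397  0.39103365] [-0.1991225  -0.05158102  0.97856895 -0.00961458] [-0.54  0.48  1.26 -0.24  1.73 -2.22]
```

View pics/w7.png

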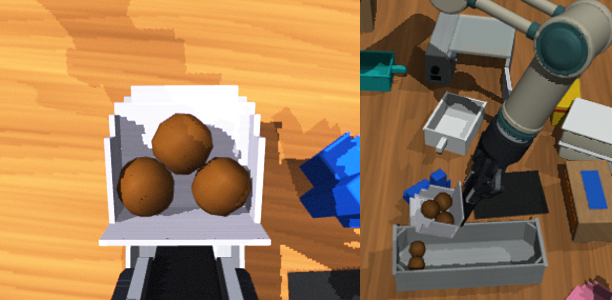

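All three are aboard and level in the scoop at (180,145), (145,185) and (222,187); two remain in the bin. I check numerically that the tub hasn't moved before carrying.

```bash
cat > tub.py <<'E'
from m import *
def tub(w=None):
    a,_,_=cam('top'); h=cv2.cvtColor(a,cv2.COLOR_RGB2HSV)
    m=((h[:,:,1]<45)&(h[:,:,2]>110)).astype(np.uint8); m[:,:158]=0; m[:,290:]=0; m[:188]=0; m[275:]=0
    n,l,st,c=cv2.connectedComponentsWithStats(m); i=1+st[1:,4].argmax()
    m2=cv2.morphologyEx((l==i).astype(np.uint8),cv2.MORPH_CLOSE,np.ones((9,9)))
    m2=cv2.morphologyEx(m2,cv2.MORPH_OPEN,np.ones((13,13)))
    b=cv2.boxPoints(cv2.minAreaRect(cv2.findNonZero(m2))); X=plane(ptop,Tt,b,.053)*1000
    return st[i,4],X.mean(0).round(1),X.round().tolist()
E
python3 -c "
from tub import *
print(tub())
im=cv2.imread('pics/top0.png')[:,:,::-1]
import tub as t; t.cam=lambda n:(im,0,0); print(t.tub())"
```

```text
(np.int32(2603), array([448.5,  84.5,  53. ]), [[420.0, 182.0, 53.0], [531.0, 144.0, 53.0], [476.0, -13.0, 53.0], [366.0, 26.0, 53.0]])
(np.int32(2679), array([448.5,  84.4,  53. ]), [[421.0, 182.0, 53.0], [531.0, 143.0, 53.0], [476.0, -13.0, 53.0], [366.0, 26.0, 53.0]])
```

Request:
{"api": "carry_out", "payload": {
  "linear": [
    [0.01, 0.0412, 0],
    [0.01, 0.0412, 0],
    [0.01, 0.0412, 0],
    [0.01, 0.0412, 0],
    [0.01, 0.0412, 0],
    [0.01, 0.0412, 0],
    [0.01, 0.0412, 0],
    [0.01, 0.0412, 0]
  ],
  "angular": [
    [0, 0, -0.349],
    [0, 0, -0.349],
    [0, 0, -0.349],
    [0, 0, -0.349],
    [0, 0, -0.349],
    [0, 0, -0.349],
    [0, 0, -0.349],
    [0, 0, -0.349]
  ],
  "hand": [0, 0, 0, 0, 0, 0, 0, 0]
}}

```text
clock: 12.22
position: [0.5987, -0.1415, 0.3905]
ee_rot: [-0.2, 0.058, 0.978, 0.012]
contact_force: [-0.6, 0.9, -2.0]
width: 0.029
gripper_force: 99.4
```

Request:
{"api": "carry_out", "payload": {
  "linear": [
    [0.01, 0.0412, 0],
    [0.01, 0.0412, 0],
    [0.01, 0.0412, 0],
    [0.01, 0.0412, 0],
    [0.01, 0.0412, 0],
    [0.01, 0.0412, 0],
    [0.01, 0.0412, 0],
    [0.01, 0.0412, 0]
  ],
  "angular": [
    [0, 0, -0.349],
    [0, 0, -0.349],
    [0, 0, -0.349],
    [0, 0, -0.349],
    [0, 0, -0.349],
    [0, 0, -0.349],
    [0, 0, -0.349],
    [0, 0, -0.349]
  ],
  "hand": [0, 0, 0, 0, 0, 0, 0, 0]
}}

```text
clock: 12.88
position: [0.6388, 0.0232, 0.3904]
ee_rot: [-0.197, 0.167, 0.965, 0.033]
contact_force: [0.1, -0.0, -2.8]
width: 0.0289
gripper_force: 99.4
```

Request:
{"api": "carry_out", "payload": {
  "linear": [
    [0, 0, 0],
    [0, 0, 0]
  ],
  "angular": [
    [0, 0, 0],
    [0, 0, 0]
  ],
  "hand": [0, 0]
}}

```text
clock: 13.05
position: [0.6387, 0.0232, 0.3905]
ee_rot: [-0.197, 0.165, 0.966, 0.033]
contact_force: [-0.1, -0.1, -2.7]
width: 0.0288
gripper_force: 99.5
```

```bash
python3 - <<'E'
from m import *
im,p,T=cam('wrist');np.savez('w8.npz',T=T,im=im)
s=manip.get_state(); print(s['position'],s['ee_rot'],s['qpos'].round(2))
S=lambda x,y,z:0
q=s['ee_rot'];Rm=R.from_quat([q[1],q[2],q[3],q[0]]).as_matrix()
# scoop pts: tool x -> ? nose = TCP + 253*tz - 92*(scoop x)
print('tool axes',Rm.round(3).tolist())
g=cv2.cvtColor(im,cv2.COLOR_RGB2HSV); m=((g[:,:,1]<45)&(g[:,:,2]>140)).astype(np.uint8)
print('brown',int(((g[:,:,0]<15)&(g[:,:,2]<170)&(g[:,:,1]>120)).sum()))
E
```

```text
[0.63863071 0.0223349  0.39077242] [-0.1969202   0.16594705  0.965718    0.03275292] [-0.1   0.49  1.23  0.09  1.81 -1.33]
tool axes [[-0.867, 0.333, -0.369], [0.308, 0.943, 0.129], [0.391, -0.002, -0.92]]
brown 35626
```

```bash
python3 - <<'E'
import numpy as np
ph=[-.4+.08*i for i in range(17)]
nz=np.interp(ph,[-.4,0,.5,.9],[194,125,75,72])
w=np.array([.943,-.334])
P=[np.r_[(92*np.cos(f)-253*np.sin(f))*w, n+92*np.sin(f)+253*np.cos(f)] for f,n in zip(ph,nz)]
print((np.diff(P,axis=0)/500).round(4).tolist()); print(P[-1])
E
```

```text
[[-0.0308, 0.0109, 0.0004], [-0.0328, 0.0116, -0.0023], [-0.0346, 0.0123, -0.0051], [-0.0362, 0.0128, -0.0081], [-0.0376, 0.0133, -0.0113], [-0.0387, 0.0137, -0.0029], [-0.0395, 0.014, -0.0062], [-0.0402, 0.0142, -0.0096], [-0.0405, 0.0143, -0.013], [-0.0406, 0.0144, -0.0165], [-0.0404, 0.0143, -0.0199], [-0.04, 0.0142, -0.0122], [-0.0393, 0.0139, -0.0119], [-0.0384, 0.0136, -0.0152], [-0.0372, 0.0132, -0.0184], [-0.0358, 0.0127, -0.0215]]
[-128.60542632   45.55059639  304.25721634]
```

Request:
{"api": "carry_out", "payload": {
  "linear": [
    [-0.0308, 0.0109, 0],
    [-0.0328, 0.0116, -0.0023],
    [-0.0346, 0.0123, -0.0051],
    [-0.0362, 0.0128, -0.0081],
    [-0.0376, 0.0133, -0.0113],
    [0, 0, 0]
  ],
  "angular": [
    [-0.334, -0.943, 0],
    [-0.334, -0.943, 0],
    [-0.334, -0.943, 0],
    [-0.334, -0.943, 0],
    [-0.334, -0.943, 0],
    [0, 0, 0]
  ],
  "hand": [0, 0, 0, 0, 0, 0]
}}

```text
clock: 13.6
position: [0.5467, 0.0532, 0.3771]
ee_rot: [-0.004, 0.169, 0.986, -0.001]
contact_force: [-1.4, 0.4, -2.5]
width: 0.029
gripper_force: 99.4
```

Request:
{"api": "carry_out", "payload": {
  "linear": [
    [-0.0387, 0.0137, -0.0029],
    [-0.0395, 0.014, -0.0062],
    [-0.0402, 0.0142, -0.0096],
    [-0.0405, 0.0143, -0.013],
    [-0.0406, 0.0144, -0.0165],
    [-0.0404, 0.0143, -0.0199]
  ],
  "angular": [
    [-0.334, -0.943, 0],
    [-0.334, -0.943, 0],
    [-0.334, -0.943, 0],
    [-0.334, -0.943, 0],
    [-0.334, -0.943, 0],
    [-0.334, -0.943, 0]
  ],
  "hand": [0, 0, 0, 0, 0, 0]
}}

```text
clock: 14.1
position: [0.433, 0.0945, 0.3452]
ee_rot: [0.236, 0.166, 0.957, -0.041]
contact_force: [-0.3, -1.1, -1.8]
width: 0.0285
gripper_force: 99.6
```

Request:
{"api": "carry_out", "payload": {
  "linear": [
    [-0.04, 0.0142, -0.0122],
    [-0.0393, 0.0139, -0.0119],
    [-0.0384, 0.0136, -0.0152],
    [-0.0372, 0.0132, -0.0184],
    [-0.0358, 0.0127, -0.0215],
    [0, 0, 0],
    [0, 0, 0],
    [0, 0, 0]
  ],
  "angular": [
    [-0.334, -0.943, 0],
    [-0.334, -0.943, 0],
    [-0.334, -0.943, 0],
    [-0.334, -0.943, 0],
    [-0.334, -0.943, 0],
    [0, 0, 0],
    [0, 0, 0],
    [0, 0, 0]
  ],
  "hand": [0, 0, 0, 0, 0, 0, 0, 0]
}}

```text
clock: 14.77
position: [0.3598, 0.1208, 0.3201]
ee_rot: [0.375, 0.16, 0.91, -0.071]
contact_force: [0.6, -0.1, -1.5]
width: 0.0287
gripper_force: 99.7
```

```bash
cat > see.py <<'E'
from h import *
def brown(im):
    h=cv2.cvtColor(im,cv2.COLOR_RGB2HSV); return ((h[:,:,0]<14)&(h[:,:,2]<150)&(h[:,:,1]>120)).astype(np.uint8)
def nose():
    s=manip.get_state(); q=s['ee_rot'];Rm=R.from_quat([q[1],q[2],q[3],q[0]]).as_matrix()
    return s['position']+.253*Rm[:,2]+.092*Rm[:,0],s['position'],Rm,s['qpos'].round(2)
E
python3 - <<'E'
from see import *
im,p,T=cam('wrist');a,_,_=cam('side')
print(nose())
save(np.hstack([im[0:400,100:460],cv2.resize(a[60:345,190:430],(336,400))]),'pics/w9.png')
E
```

```text
(array([0.46577599, 0.07926053, 0.07615311]), array([0.35981467, 0.12061585, 0.32015093]), array([[-0.66571361,  0.34646844,  0.66089713],
       [ 0.23946546,  0.9380229 , -0.2505381 ],
       [-0.70674019, -0.00852459, -0.70742183]]), array([ 0.38, -0.02,  2.27, -1.13,  0.56,  0.06]))
```

View pics/w9.png

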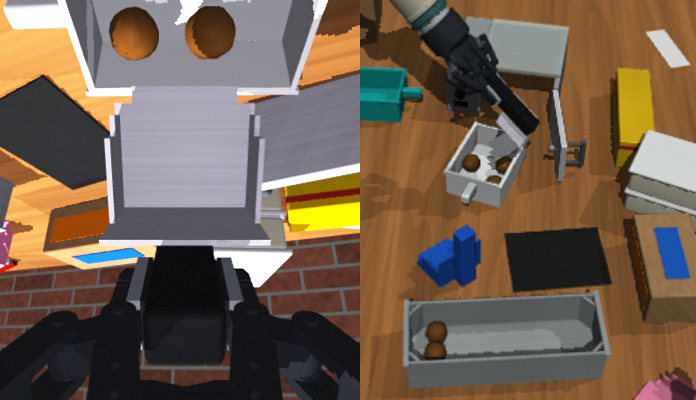

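The scoop is empty and three falafel are in the tub at (470,162), (505,165) and (495,180) in the side crop. Two remain at the bin's −x end. I reverse the tilt and return to the bin.

Request:
{"api": "carry_out", "payload": {
  "linear": [
    [0.0384, -0.0136, 0.03],
    [0.0393, -0.0139, 0.025],
    [0.04, -0.0142, 0.025],
    [0.0404, -0.0143, 0.025],
    [0.0406, -0.0144, 0.025],
    [0.0405, -0.0143, 0.02],
    [0.0402, -0.0142, 0.015],
    [0.0395, -0.014, 0.01]
  ],
  "angular": [
    [0.334, 0.943, 0],
    [0.334, 0.943, 0],
    [0.334, 0.943, 0],
    [0.334, 0.943, 0],
    [0.334, 0.943, 0],
    [0.334, 0.943, 0],
    [0.334, 0.943, 0],
    [0.334, 0.943, 0]
  ],
  "hand": [0, 0, 0, 0, 0, 0, 0, 0]
}}

```text
clock: 15.53
position: [0.4959, 0.0698, 0.3918]
ee_rot: [0.115, 0.172, 0.978, -0.034]
contact_force: [0.9, -0.5, -1.8]
width: 0.0288
gripper_force: 99.6
```

Request:
{"api": "carry_out", "payload": {
  "linear": [
    [0.0387, -0.0137, 0],
    [0.038, -0.013, 0],
    [0, 0, 0],
    [0, 0, 0]
  ],
  "angular": [
    [0.334, 0.943, 0],
    [0.28, 0.77, 0],
    [0, 0, 0],
    [0, 0, 0]
  ],
  "hand": [0, 0, 0, 0]
}}

```text
clock: 15.87
position: [0.5338, 0.0565, 0.3894]
ee_rot: [0.044, 0.173, 0.984, -0.023]
contact_force: [-0.2, -0.3, -1.7]
width: 0.0291
gripper_force: 99.5
```

```bash
python3 -c "
from see import *
print(nose())"
```

```text
(array([0.46747098, 0.07210496, 0.12895376]), array([0.53376679, 0.05646445, 0.38940191]), array([[-0.93637274,  0.34212579,  0.07846041],
       [ 0.33802216,  0.9391529 , -0.06109698],
       [-0.09458917, -0.03068819, -0.99504328]]), array([-0.  ,  0.21,  1.64, -0.07,  1.22, -1.21]))
```

```bash
cat >> see.py <<'E'
def delta(yaw,pos,n):
    _,P,Rm,q=nose(); c,s=np.cos(yaw),np.sin(yaw)
    Rt=np.array([[-c,-s,0],[-s,c,0],[0,0,-1]])
    rv=R.from_matrix(Rt@Rm.T).as_rotvec()
    return ((np.array(pos)-P)/.5/n).round(4),(rv/.08/n).round(3)
E
python3 -c "
from see import *
print(delta(np.radians(6.1),[.6005,-.303,.375],16))"
```

```text
(array([ 0.0083, -0.0449, -0.0018]), array([0.033, 0.071, 0.355]))
```

Request:
{"api": "carry_out", "payload": {
  "linear": [
    [0.0083, -0.0449, -0.0018],
    [0.0083, -0.0449, -0.0018],
    [0.0083, -0.0449, -0.0018],
    [0.0083, -0.0449, -0.0018],
    [0.0083, -0.0449, -0.0018],
    [0.0083, -0.0449, -0.0018],
    [0.0083, -0.0449, -0.0018],
    [0.0083, -0.0449, -0.0018]
  ],
  "angular": [
    [0.033, 0.071, 0.355],
    [0.033, 0.071, 0.355],
    [0.033, 0.071, 0.355],
    [0.033, 0.071, 0.355],
    [0.033, 0.071, 0.355],
    [0.033, 0.071, 0.355],
    [0.033, 0.071, 0.355],
    [0.033, 0.071, 0.355]
  ],
  "hand": [0, 0, 0, 0, 0, 0, 0, 0]
}}

```text
clock: 16.53
position: [0.5641, -0.122, 0.383]
ee_rot: [0.022, 0.058, 0.998, -0.012]
contact_force: [0.4, 0.2, -1.0]
width: 0.0291
gripper_force: 99.8
```

Request:
{"api": "carry_out", "payload": {
  "linear": [
    [0.0083, -0.0449, -0.0018],
    [0.0083, -0.0449, -0.0018],
    [0.0083, -0.0449, -0.0018],
    [0.0083, -0.0449, -0.0018],
    [0.0083, -0.0449, -0.0018],
    [0.0083, -0.0449, -0.0018],
    [0.0083, -0.0449, -0.0018],
    [0.0083, -0.0449, -0.0018]
  ],
  "angular": [
    [0.033, 0.071, 0.355],
    [0.033, 0.071, 0.355],
    [0.033, 0.071, 0.355],
    [0.033, 0.071, 0.355],
    [0.033, 0.071, 0.355],
    [0.033, 0.071, 0.355],
    [0.033, 0.071, 0.355],
    [0.033, 0.071, 0.355]
  ],
  "hand": [0, 0, 0, 0, 0, 0, 0, 0]
}}

```text
clock: 17.2
position: [0.5978, -0.3013, 0.3758]
ee_rot: [0.0, -0.056, 0.998, 0.0]
contact_force: [-0.5, -0.2, -1.4]
width: 0.0288
gripper_force: 99.8
```

Request:
{"api": "carry_out", "payload": {
  "linear": [
    [0, 0, 0],
    [0, 0, 0],
    [0, 0, 0],
    [0, 0, 0]
  ],
  "angular": [
    [0, 0, 0],
    [0, 0, 0],
    [0, 0, 0],
    [0, 0, 0]
  ],
  "hand": [0, 0, 0, 0]
}}

```text
clock: 17.53
position: [0.5981, -0.3, 0.3758]
ee_rot: [0.0, -0.055, 0.998, 0.0]
contact_force: [-0.3, 0.6, -0.7]
width: 0.0292
gripper_force: 99.6
```

```bash
python3 - <<'E'
from see import *
im,p,T=cam('wrist'); n,P,Rm,q=nose(); print(n,P,q)
print(delta(np.radians(6.1),[.6005,-.303,.265],7))
# check scoop in hand: nose pixel expected vs bright
ex=lambda a:proj(p,T,a).round(0).tolist()
u=-Rm[:,0]
print('expect nose corners',ex([n+.033*Rm[:,1],n-.033*Rm[:,1]]))
h=cv2.cvtColor(im,cv2.COLOR_RGB2HSV); g=im.min(2)
for c in (270,283,300): print(c,[int(x) for x in g[50:110:4,c]])
m=brown(im); n_,l,st,c=cv2.connectedComponentsWithStats(m); print([ (s.tolist()) for s in st[1:] if s[4]>300])
a,pt,Tt=cam('top'); m=brown(a); n_,l,st,c=cv2.connectedComponentsWithStats(m)
print([(plane(pt,Tt,[c[i]],.021)*1000).round().tolist()+st[i].tolist() for i in range(1,n_) if 20<st[i,4]<400 and 340<c[i][0]<410])
E
```

```text
[ 0.50698535 -0.3100761   0.12279983] [ 0.59827958 -0.30004756  0.37585673] [-0.57  0.43  1.33  0.    1.37 -2.25]
(array([ 0.0006, -0.0008, -0.0317]), array([-0.001,  0.001, -0.006]))
expect nose corners [[340.0, 75.0], [232.0, 75.0]]
270 [82, 83, 81, 82, 82, 86, 92, 89, 114, 203, 241, 244, 243, 241, 241]
283 [197, 197, 197, 197, 193, 215, 225, 228, 226, 236, 241, 244, 243, 243, 242]
300 [196, 196, 193, 190, 195, 195, 222, 226, 226, 245, 252, 253, 253, 252, 252]
[[354, 0, 51, 219, 8138], [486, 0, 74, 41, 960], [513, 147, 47, 73, 2602], [336, 268, 178, 60, 4339], [40, 304, 64, 63, 446]]
[[[973.0, -319.0, 21.0], 366, 43, 24, 2, 33], [[762.0, -352.0, 21.0], 380, 110, 22, 20, 206]]
```

Request:
{"api": "carry_out", "payload": {
  "linear": [
    [0.0006, -0.002, -0.0317],
    [0.0006, -0.002, -0.0317],
    [0.0006, -0.001, -0.0317],
    [0.0006, -0.0005, -0.0317],
    [0.0006, 0, -0.0317],
    [0.0006, 0, -0.0317],
    [0.0006, 0, -0.0317],
    [0, 0, 0]
  ],
  "angular": [
    [0, 0, 0],
    [0, 0, 0],
    [0, 0, 0],
    [0, 0, 0],
    [0, 0, 0],
    [0, 0, 0],
    [0, 0, 0],
    [0, 0, 0]
  ],
  "hand": [0, 0, 0, 0, 0, 0, 0, 0]
}}

```text
clock: 18.3
position: [0.6, -0.3029, 0.2618]
ee_rot: [-0.002, -0.055, 0.998, 0.001]
contact_force: [0.1, 0.3, -2.2]
width: 0.0293
gripper_force: 99.5
```

Request:
{"api": "carry_out", "payload": {
  "linear": [
    [0, 0, -0.004],
    [0, 0, -0.004],
    [0, 0, 0],
    [0, 0, 0]
  ],
  "angular": [
    [0, 0, 0],
    [0, 0, 0],
    [0, 0, 0],
    [0, 0, 0]
  ],
  "hand": [0, 0, 0, 0]
}}

```text
clock: 18.63
position: [0.601, -0.3042, 0.2616]
ee_rot: [0.001, -0.054, 0.999, -0.0]
contact_force: [-0.1, -0.2, -0.5]
width: 0.0289
gripper_force: 99.8
```

Request:
{"api": "carry_out", "payload": {
  "linear": [
    [0, 0, -0.004],
    [0, 0, -0.002],
    [0, 0, 0],
    [0, 0, 0]
  ],
  "angular": [
    [0, 0, 0],
    [0, 0, 0],
    [0, 0, 0],
    [0, 0, 0]
  ],
  "hand": [0, 0, 0, 0]
}}

```text
clock: 18.97
position: [0.6015, -0.3046, 0.2597]
ee_rot: [0.002, -0.054, 0.999, -0.001]
contact_force: [0.6, 0.1, 5.8]
width: 0.029
gripper_force: 100.3
```

Request:
{"api": "carry_out", "payload": {
  "linear": [
    [0, 0, -0.002],
    [0, 0, 0],
    [0, 0, 0]
  ],
  "angular": [
    [0, 0, 0],
    [0, 0, 0],
    [0, 0, 0]
  ],
  "hand": [0, 0, 0]
}}

```text
clock: 19.22
position: [0.6016, -0.3047, 0.2589]
ee_rot: [0.002, -0.054, 0.999, -0.001]
contact_force: [1.0, 0.2, 6.6]
width: 0.0287
gripper_force: 100.2
```

Request:
{"api": "carry_out", "payload": {
  "linear": [
    [-0.0298, -0.0002, 0],
    [-0.0298, -0.0032, 0],
    [-0.0298, -0.0032, 0],
    [-0.0298, -0.0032, 0],
    [-0.0298, -0.0032, 0],
    [-0.0298, -0.0032, 0],
    [-0.0298, -0.0032, 0],
    [-0.0199, -0.0021, 0]
  ],
  "angular": [
    [0, 0, 0],
    [0, 0, 0],
    [0, 0, 0],
    [0, 0, 0],
    [0, 0, 0],
    [0, 0, 0],
    [0, 0, 0],
    [0, 0, 0]
  ],
  "hand": [0, 0, 0, 0, 0, 0, 0, 0]
}}

```text
clock: 19.88
position: [0.486, -0.3156, 0.2585]
ee_rot: [0.002, -0.054, 0.999, -0.001]
contact_force: [1.2, 0.5, 6.3]
width: 0.0287
gripper_force: 99.8
```

Request:
{"api": "carry_out", "payload": {
  "linear": [
    [-0.0159, -0.0017, 0],
    [-0.0159, -0.0017, 0],
    [0, 0, 0]
  ],
  "angular": [
    [0, 0, 0],
    [0, 0, 0],
    [0, 0, 0]
  ],
  "hand": [0, 0, 0]
}}

```text
clock: 20.13
position: [0.4698, -0.3173, 0.2583]
ee_rot: [0.001, -0.054, 0.999, -0.001]
contact_force: [-0.1, -0.5, 3.2]
width: 0.0291
gripper_force: 99.7
```

Request:
{"api": "carry_out", "payload": {
  "linear": [
    [-0.0159, -0.0017, 0],
    [0, 0, 0]
  ],
  "angular": [
    [0, 0, 0],
    [0, 0, 0]
  ],
  "hand": [0, 0]
}}

```text
clock: 20.3
position: [0.4625, -0.3182, 0.258]
ee_rot: [0.001, -0.054, 0.999, -0.001]
contact_force: [-0.5, -1.3, 5.1]
width: 0.0288
gripper_force: 99.8
```

Request:
{"api": "carry_out", "payload": {
  "linear": [
    [-0.012, -0.0013, 0],
    [0, 0, 0]
  ],
  "angular": [
    [0, 0, 0],
    [0, 0, 0]
  ],
  "hand": [0, 0]
}}

```text
clock: 20.47
position: [0.4568, -0.3189, 0.258]
ee_rot: [0.002, -0.054, 0.999, -0.001]
contact_force: [1.2, -1.4, 5.8]
width: 0.029
gripper_force: 99.9
```

```bash
python3 - <<'E'
from see import *
im,p,T=cam('wrist'); n,P,Rm,q=nose(); print(n,P,q)
print('corners nose',proj(p,T,[n+.033*Rm[:,1],n-.033*Rm[:,1]]).round(0).tolist(),'back in', proj(p,T,[n-.078*Rm[:,0]+.04*Rm[:,1],n-.078*Rm[:,0]-.04*Rm[:,1]]).round(0).tolist())
h=cv2.cvtColor(im,cv2.COLOR_RGB2HSV); m=((h[:,:,0]<14)&(h[:,:,1]>120)).astype(np.uint8); m[240:]=0
n_,l,st,c=cv2.connectedComponentsWithStats(m); print([(s.tolist(),c[i].round().tolist()) for i,s in enumerate(st) if i and 300<s[4]<9000])
E
```

```text
[ 0.36625241 -0.32961039  0.00472261] [ 0.45696379 -0.31889507  0.25796089] [-0.73  0.37  1.76 -0.    1.01 -2.41]
corners nose [[340.0, 74.0], [232.0, 74.0]] back in [[345.0, 196.0], [227.0, 196.0]]
[([102, 0, 53, 34, 634], [128.0, 12.0]), ([237, 36, 72, 67, 1337], [272.0, 68.0]), ([302, 36, 64, 66, 1059], [337.0, 68.0])]
```

Request:
{"api": "carry_out", "payload": {
  "linear": [
    [-0.0119, -0.0013, 0],
    [0, 0, 0]
  ],
  "angular": [
    [0, 0, 0],
    [0, 0, 0]
  ],
  "hand": [0, 0]
}}

```text
clock: 20.68
position: [0.4509, -0.3195, 0.258]
ee_rot: [0.001, -0.055, 0.999, -0.002]
contact_force: [1.2, -0.7, 5.6]
width: 0.0287
gripper_force: 99.8
```

Request:
{"api": "carry_out", "payload": {
  "linear": [
    [-0.0119, -0.0013, 0],
    [0, 0, 0]
  ],
  "angular": [
    [0, 0, 0],
    [0, 0, 0]
  ],
  "hand": [0, 0]
}}

```text
clock: 20.85
position: [0.445, -0.3202, 0.258]
ee_rot: [0.001, -0.055, 0.999, -0.002]
contact_force: [1.2, -0.8, 5.5]
width: 0.0289
gripper_force: 99.9
```

Request:
{"api": "carry_out", "payload": {
  "linear": [
    [-0.006, -0.0006, 0],
    [0, 0, 0]
  ],
  "angular": [
    [0, 0, 0],
    [0, 0, 0]
  ],
  "hand": [0, 0]
}}

```text
clock: 21.02
position: [0.4423, -0.3205, 0.2581]
ee_rot: [0.002, -0.054, 0.999, -0.002]
contact_force: [0.6, 0.2, 6.1]
width: 0.029
gripper_force: 100.0
```

```bash
cat >> see.py <<'E'
def fw():
    im,p,T=cam('wrist'); n,P,Rm,q=nose(); print(n,P)
    h=cv2.cvtColor(im,cv2.COLOR_RGB2HSV); m=((h[:,:,0]<14)&(h[:,:,1]>120)).astype(np.uint8); m[240:]=0
    n_,l,st,c=cv2.connectedComponentsWithStats(m); print([(s.tolist(),c[i].round().tolist()) for i,s in enumerate(st) if i and 300<s[4]<9000])
E
python3 -c "
from see import *
fw()"
```

```text
[ 0.35181329 -0.33127478  0.00474535] [ 0.44237974 -0.32051879  0.25803377]
[([102, 0, 74, 38, 837], [141.0, 15.0]), ([235, 65, 75, 65, 1306], [270.0, 94.0]), ([308, 66, 51, 63, 663], [340.0, 90.0]), ([467, 121, 56, 44, 424], [488.0, 141.0])]
```

Request:
{"api": "carry_out", "payload": {
  "linear": [
    [0.044, 0.0047, 0.006],
    [0.0422, 0.0045, 0.006],
    [0.0402, 0.0043, 0.006],
    [0.0402, 0.0043, 0.006],
    [0.0402, 0.0043, 0.006],
    [0, 0, 0]
  ],
  "angular": [
    [-0.106, 0.994, 0],
    [-0.106, 0.994, 0],
    [-0.106, 0.994, 0],
    [-0.106, 0.994, 0],
    [-0.106, 0.994, 0],
    [0, 0, 0]
  ],
  "hand": [0, 0, 0, 0, 0, 0]
}}

```text
clock: 21.57
position: [0.5494, -0.3082, 0.2701]
ee_rot: [-0.197, -0.055, 0.979, -0.011]
contact_force: [0.1, 0.1, -2.4]
width: 0.0286
gripper_force: 98.9
```

Request:
{"api": "carry_out", "payload": {
  "linear": [
    [0, 0, 0.02],
    [0, 0, 0.04],
    [0, 0, 0.05],
    [0, 0, 0.05],
    [0, 0, 0.05],
    [0, 0, 0.03],
    [0, 0, 0],
    [0, 0, 0]
  ],
  "angular": [
    [0, 0, 0],
    [0, 0, 0],
    [0, 0, 0],
    [0, 0, 0],
    [0, 0, 0],
    [0, 0, 0],
    [0, 0, 0],
    [0, 0, 0]
  ],
  "hand": [0, 0, 0, 0, 0, 0, 0, 0]
}}

```text
clock: 22.23
position: [0.5437, -0.3089, 0.3926]
ee_rot: [-0.197, -0.053, 0.979, -0.011]
contact_force: [0.6, 0.7, -2.6]
width: 0.0286
gripper_force: 99.1
```

```bash
python3 - <<'E'
from see import *
fw()
from tub import *
print(tub())
a,_,_=cam('side'); m=brown(a); m[:250]=0; n_,l,st,c=cv2.connectedComponentsWithStats(m); print([(s.tolist()) for s in st[1:] if s[4]>40])
q=manip.get_state()
print(q['position'],q['ee_rot'])
# delta to hover over tub: yaw -19.5, keep tilt
P=q['position']; print((np.array([.6372,.0224,.391])-P)/.5/16, np.radians(-25.6)/.08/16)
E
```

```text
[ 0.36175391 -0.32811499  0.19381527] [ 0.54377823 -0.3087727   0.3912134 ]
[([169, 25, 120, 45, 1534], [235.0, 45.0]), ([361, 127, 84, 113, 4405], [390.0, 191.0]), ([231, 155, 56, 56, 983], [264.0, 183.0]), ([292, 155, 55, 56, 799], [326.0, 186.0]), ([472, 207, 34, 33, 423], [490.0, 225.0])]
(np.int32(2197), array([447.8,  84.8,  53. ]), [[422.0, 182.0, 53.0], [530.0, 143.0, 53.0], [473.0, -13.0, 53.0], [366.0, 26.0, 53.0]])
[[386, 250, 10, 26, 83], [495, 393, 30, 27, 305]]
[ 0.54422994 -0.30869685  0.38998568] [-0.19902897 -0.05328897  0.97849995 -0.00925216]
[0.01162126 0.04138711 0.00012679] -0.3490658503988659
```

Two falafel are aboard, the bin is empty and the tub is in place. I repeat the carry and pour.

Request:
{"api": "carry_out", "payload": {
  "linear": [
    [0.0116, 0.0414, 0],
    [0.0116, 0.0414, 0],
    [0.0116, 0.0414, 0],
    [0.0116, 0.0414, 0],
    [0.0116, 0.0414, 0],
    [0.0116, 0.0414, 0],
    [0.0116, 0.0414, 0],
    [0.0116, 0.0414, 0]
  ],
  "angular": [
    [0, 0, -0.349],
    [0, 0, -0.349],
    [0, 0, -0.349],
    [0, 0, -0.349],
    [0, 0, -0.349],
    [0, 0, -0.349],
    [0, 0, -0.349],
    [0, 0, -0.349]
  ],
  "hand": [0, 0, 0, 0, 0, 0, 0, 0]
}}

```text
clock: 23.05
position: [0.5915, -0.1422, 0.3897]
ee_rot: [-0.199, 0.057, 0.978, 0.012]
contact_force: [-0.2, 0.4, -1.6]
width: 0.0288
gripper_force: 99.1
```

Request:
{"api": "carry_out", "payload": {
  "linear": [
    [0.0116, 0.0414, 0],
    [0.0116, 0.0414, 0],
    [0.0116, 0.0414, 0],
    [0.0116, 0.0414, 0],
    [0.0116, 0.0414, 0],
    [0.0116, 0.0414, 0],
    [0.0116, 0.0414, 0],
    [0.0116, 0.0414, 0]
  ],
  "angular": [
    [0, 0, -0.349],
    [0, 0, -0.349],
    [0, 0, -0.349],
    [0, 0, -0.349],
    [0, 0, -0.349],
    [0, 0, -0.349],
    [0, 0, -0.349],
    [0, 0, -0.349]
  ],
  "hand": [0, 0, 0, 0, 0, 0, 0, 0]
}}

```text
clock: 23.72
position: [0.638, 0.0233, 0.3896]
ee_rot: [-0.197, 0.166, 0.966, 0.034]
contact_force: [1.5, -0.4, -1.8]
width: 0.0293
gripper_force: 99.1
```

Request:
{"api": "carry_out", "payload": {
  "linear": [
    [0, 0, 0],
    [0, 0, 0]
  ],
  "angular": [
    [0, 0, 0],
    [0, 0, 0]
  ],
  "hand": [0, 0]
}}

```text
clock: 23.88
position: [0.6379, 0.0232, 0.3897]
ee_rot: [-0.197, 0.164, 0.966, 0.033]
contact_force: [-0.4, -0.3, -2.5]
width: 0.0287
gripper_force: 99.3
```

```bash
python3 - <<'E'
from see import *
print(nose())
im,p,T=cam('wrist'); 
X=np.array([[.529,.143,.055],[.478,-.002,.055],[.423,.178,.055],[.372,.035,.055]]); print(proj(p,T,X).round())
E
```

```text
(array([0.46452121, 0.08369402, 0.19285707]), array([0.63790244, 0.02323696, 0.38972477]), array([[-8.68851240e-01,  3.29657571e-01, -3.69355396e-01],
       [ 3.03548317e-01,  9.44100485e-01,  1.28579523e-01],
       [ 3.91095822e-01, -4.00730825e-04, -9.20349878e-01]]), array([-0.1 ,  0.49,  1.23,  0.09,  1.8 , -1.33]))
[[363. 177.]
 [209. 176.]
 [359.  70.]
 [212.  69.]]
```

Request:
{"api": "carry_out", "payload": {
  "linear": [
    [-0.0308, 0.0109, 0],
    [-0.0328, 0.0116, -0.0023],
    [-0.0346, 0.0123, -0.0051],
    [-0.0362, 0.0128, -0.0081],
    [-0.0376, 0.0133, -0.0113],
    [0, 0, 0]
  ],
  "angular": [
    [-0.334, -0.943, 0],
    [-0.334, -0.943, 0],
    [-0.334, -0.943, 0],
    [-0.334, -0.943, 0],
    [-0.334, -0.943, 0],
    [0, 0, 0]
  ],
  "hand": [0, 0, 0, 0, 0, 0]
}}

```text
clock: 24.43
position: [0.5459, 0.0533, 0.3763]
ee_rot: [-0.004, 0.168, 0.986, -0.001]
contact_force: [-1.7, 0.1, -1.7]
width: 0.0289
gripper_force: 99.3
```

Request:
{"api": "carry_out", "payload": {
  "linear": [
    [-0.0387, 0.0137, -0.0029],
    [-0.0395, 0.014, -0.0062],
    [-0.0402, 0.0142, -0.0096],
    [-0.0405, 0.0143, -0.013],
    [-0.0406, 0.0144, -0.0165],
    [-0.0404, 0.0143, -0.0199]
  ],
  "angular": [
    [-0.334, -0.943, 0],
    [-0.334, -0.943, 0],
    [-0.334, -0.943, 0],
    [-0.334, -0.943, 0],
    [-0.334, -0.943, 0],
    [-0.334, -0.943, 0]
  ],
  "hand": [0, 0, 0, 0, 0, 0]
}}

```text
clock: 24.93
position: [0.432, 0.0946, 0.3444]
ee_rot: [0.236, 0.164, 0.957, -0.041]
contact_force: [0.5, -0.2, -2.5]
width: 0.0291
gripper_force: 99.6
```

Request:
{"api": "carry_out", "payload": {
  "linear": [
    [-0.04, 0.0142, -0.0122],
    [-0.0393, 0.0139, -0.0119],
    [-0.0384, 0.0136, -0.0152],
    [-0.0372, 0.0132, -0.0184],
    [0, 0, 0],
    [0, 0, 0],
    [0, 0, 0],
    [0, 0, 0]
  ],
  "angular": [
    [-0.334, -0.943, 0],
    [-0.334, -0.943, 0],
    [-0.334, -0.943, 0],
    [-0.334, -0.943, 0],
    [0, 0, 0],
    [0, 0, 0],
    [0, 0, 0],
    [0, 0, 0]
  ],
  "hand": [0, 0, 0, 0, 0, 0, 0, 0]
}}

```text
clock: 25.6
position: [0.3728, 0.1156, 0.3225]
ee_rot: [0.351, 0.161, 0.92, -0.066]
contact_force: [0.3, 0.8, -1.6]
width: 0.0291
gripper_force: 99.8
```

Request:
{"api": "carry_out", "payload": {
  "linear": [
    [0, 0, 0],
    [0, 0, 0],
    [0, 0, 0],
    [0, 0, 0]
  ],
  "angular": [
    [0, 0, 0],
    [0, 0, 0],
    [0, 0, 0],
    [0, 0, 0]
  ],
  "hand": [0, 0, 0, 0]
}}

```text
clock: 25.93
position: [0.3713, 0.1156, 0.3217]
ee_rot: [0.351, 0.16, 0.92, -0.066]
contact_force: [-0.9, 0.4, -1.4]
width: 0.029
gripper_force: 99.8
```

```bash
python3 - <<'E'
from see import *
fw(); print(nose()[3])
a,_,_=cam('side'); cv2.imwrite('pics/side_pour2.png',a[:,:,::-1])
im,_,_=cam('wrist'); cv2.imwrite('pics/wr_pour2.png',im[:,:,::-1])
E
```

```text
[0.46472983 0.07919345 0.07184638] [0.37120919 0.1156401  0.32164336]
[([47, 0, 44, 73, 2028], [67.0, 34.0]), ([413, 0, 100, 55, 2481], [452.0, 21.0]), ([400, 7, 160, 93, 2254], [511.0, 51.0]), ([288, 14, 50, 52, 1195], [313.0, 40.0]), ([211, 17, 49, 50, 786], [238.0, 37.0]), ([435, 43, 68, 25, 303], [473.0, 57.0]), ([0, 84, 209, 117, 3795], [76.0, 152.0]), ([379, 188, 181, 36, 1099], [461.0, 203.0]), ([145, 202, 64, 38, 1131], [179.0, 228.0])]
[ 0.33 -0.01  2.23 -0.98  0.54 -0.12]
```

Request:
{"api": "carry_out", "payload": {
  "linear": [
    [0.0384, -0.0136, 0.03],
    [0.0393, -0.0139, 0.025],
    [0.04, -0.0142, 0.025],
    [0.0404, -0.0143, 0.025],
    [0.0406, -0.0144, 0.025],
    [0.0405, -0.0143, 0.02],
    [0.0402, -0.0142, 0.015],
    [0.0395, -0.014, 0.01]
  ],
  "angular": [
    [0.334, 0.943, 0],
    [0.334, 0.943, 0],
    [0.334, 0.943, 0],
    [0.334, 0.943, 0],
    [0.334, 0.943, 0],
    [0.334, 0.943, 0],
    [0.334, 0.943, 0],
    [0.334, 0.943, 0]
  ],
  "hand": [0, 0, 0, 0, 0, 0, 0, 0]
}}

```text
clock: 26.75
position: [0.5148, 0.0634, 0.3981]
ee_rot: [0.076, 0.17, 0.982, -0.025]
contact_force: [0.2, -0.1, -2.1]
width: 0.029
gripper_force: 99.6
```

Request:
{"api": "carry_out", "payload": {
  "linear": [
    [0.0387, -0.0137, 0],
    [0, 0, 0],
    [0, 0, 0],
    [0, 0, 0]
  ],
  "angular": [
    [0.334, 0.943, 0],
    [0, 0, 0],
    [0, 0, 0],
    [0, 0, 0]
  ],
  "hand": [0, 0, 0, 0]
}}

```text
clock: 27.08
position: [0.5319, 0.0573, 0.3959]
ee_rot: [0.037, 0.17, 0.985, -0.019]
contact_force: [-0.2, -0.3, -2.0]
width: 0.0287
gripper_force: 99.6
```

```bash
python3 -c "
from see import *
print(nose()); print(delta(0,[.616,-.1145,.30],12))"
```

```text
(array([0.46224174, 0.07515797, 0.13651423]), array([0.53191668, 0.05728908, 0.39593494]), array([[-0.93944006,  0.33625489,  0.06621956],
       [ 0.33339869,  0.94142666, -0.05060789],
       [-0.07935801, -0.02546556, -0.99652085]]), array([-0.  ,  0.2 ,  1.63, -0.05,  1.24, -1.22]))
(array([ 0.014 , -0.0286, -0.016 ]), array([0.04 , 0.077, 0.356]))
```

Request:
{"api": "carry_out", "payload": {
  "linear": [
    [0.014, -0.0286, 0],
    [0.014, -0.0286, 0],
    [0.014, -0.0286, 0],
    [0.014, -0.0286, 0],
    [0.014, -0.0286, -0.024],
    [0.014, -0.0286, -0.024],
    [0.014, -0.0286, -0.024],
    [0.014, -0.0286, -0.024]
  ],
  "angular": [
    [0.04, 0.077, 0.356],
    [0.04, 0.077, 0.356],
    [0.04, 0.077, 0.356],
    [0.04, 0.077, 0.356],
    [0.04, 0.077, 0.356],
    [0.04, 0.077, 0.356],
    [0.04, 0.077, 0.356],
    [0.04, 0.077, 0.356]
  ],
  "hand": [0, 0, 0, 0, 0, 0, 0, 0]
}}

```text
clock: 27.75
position: [0.5874, -0.0566, 0.3487]
ee_rot: [0.013, 0.056, 0.998, -0.006]
contact_force: [-1.2, 0.2, -1.7]
width: 0.0287
gripper_force: 99.7
```

Request:
{"api": "carry_out", "payload": {
  "linear": [
    [0.014, -0.0286, -0.024],
    [0.014, -0.0286, -0.024],
    [0.014, -0.0286, -0.024],
    [0.014, -0.0286, -0.024],
    [0, 0, 0],
    [0, 0, 0],
    [0, 0, 0],
    [0, 0, 0]
  ],
  "angular": [
    [0.04, 0.077, 0.356],
    [0.04, 0.077, 0.356],
    [0.04, 0.077, 0.356],
    [0.04, 0.077, 0.356],
    [0, 0, 0],
    [0, 0, 0],
    [0, 0, 0],
    [0, 0, 0]
  ],
  "hand": [0, 0, 0, 0, 0, 0, 0, 0]
}}

```text
clock: 28.42
position: [0.6164, -0.1133, 0.3019]
ee_rot: [0.002, -0.0, 1.0, 0.0]
contact_force: [-0.4, 0.4, -1.3]
width: 0.0292
gripper_force: 99.5
```

```bash
python3 -c "
from see import *
print(nose()); print(delta(0,[.616,-.1145,.259],4))"
```

```text
(array([ 0.52516093, -0.11320191,  0.04859498]), array([ 0.61638785, -0.11325869,  0.30187476]), array([[-9.99995139e-01, -6.29353639e-04,  3.05392050e-03],
       [-6.27973781e-04,  9.99999700e-01,  4.52769715e-04],
       [-3.05420453e-03,  4.50849732e-04, -9.99995234e-01]]), array([-0.29,  0.42,  1.55,  0.  ,  1.17, -1.87]))
(array([-0.0002, -0.0006, -0.0214]), array([-0.001,  0.01 , -0.002]))
```

Request:
{"api": "carry_out", "payload": {
  "linear": [
    [0, 0, -0.0214],
    [0, 0, -0.0214],
    [0, 0, -0.0214],
    [0, 0, -0.0214],
    [0, 0, 0],
    [0, 0, -0.003],
    [0, 0, -0.003],
    [0, 0, 0]
  ],
  "angular": [
    [0, 0, 0],
    [0, 0, 0],
    [0, 0, 0],
    [0, 0, 0],
    [0, 0, 0],
    [0, 0, 0],
    [0, 0, 0],
    [0, 0, 0]
  ],
  "hand": [0, 0, 0, 0, 0, 0, 0, 0]
}}

```text
clock: 29.08
position: [0.6169, -0.1145, 0.2554]
ee_rot: [0.001, 0.0, 1.0, 0.0]
contact_force: [-2.1, -0.2, 4.5]
width: 0.0291
gripper_force: 99.7
```

Request:
{"api": "carry_out", "payload": {
  "linear": [
    [0, 0, -0.002],
    [0, 0, 0],
    [0, 0, 0]
  ],
  "angular": [
    [0, 0, 0],
    [0, 0, 0],
    [0, 0, 0]
  ],
  "hand": [0, 0, 0]
}}

```text
clock: 29.33
position: [0.6168, -0.1145, 0.2554]
ee_rot: [0.001, 0.0, 1.0, 0.0]
contact_force: [-3.0, 1.6, 8.9]
width: 0.0286
gripper_force: 100.7
```

Request:
{"api": "carry_out", "payload": {
  "linear": [
    [0, 0, -0.002],
    [0, 0, 0],
    [0, 0, 0]
  ],
  "angular": [
    [0, 0, 0],
    [0, 0, 0],
    [0, 0, 0]
  ],
  "hand": [0, 0, 0]
}}

```text
clock: 29.58
position: [0.6168, -0.1144, 0.2553]
ee_rot: [0.001, 0.0, 1.0, 0.0]
contact_force: [-4.3, 0.8, 13.3]
width: 0.0291
gripper_force: 101.4
```

Request:
{"api": "carry_out", "payload": {
  "linear": [
    [0, 0, 0.003],
    [0, 0, 0],
    [0, 0, 0],
    [0, 0, 0],
    [0, 0, 0],
    [0, 0, 0],
    [0, 0, 0],
    [0, 0, 0]
  ],
  "angular": [
    [0, 0, 0],
    [0, 0, 0],
    [0, 0, 0],
    [0, 0, 0],
    [0, 0, 0],
    [0, 0, 0],
    [0, 0, 0],
    [0, 0, 0]
  ],
  "hand": [0, 0.3, 0.5, 0.7, 1, 1, 1, 1]
}}

```text
clock: 30.25
position: [0.6171, -0.1146, 0.2541]
ee_rot: [0.001, 0.0, 1.0, 0.0]
contact_force: [-0.0, 0.3, 0.3]
width: 0.0856
gripper_force: 0.0
```

Request:
{"api": "carry_out", "payload": {
  "linear": [
    [0, 0, 0.02],
    [0, 0, 0.03],
    [0, 0, 0.06],
    [0, 0, 0.06],
    [0, 0, 0.06],
    [0, 0, 0.06],
    [0, 0, 0],
    [0, 0, 0]
  ],
  "angular": [
    [0, 0, 0],
    [0, 0, 0],
    [0, 0, 0],
    [0, 0, 0],
    [0, 0, 0],
    [0, 0, 0],
    [0, 0, 0],
    [0, 0, 0]
  ],
  "hand": [1, 1, 1, 1, 1, 1, 1, 1]
}}

```text
clock: 30.92
position: [0.6173, -0.1146, 0.4026]
ee_rot: [0.004, 0.0, 1.0, -0.001]
contact_force: [0.1, 0.6, -0.5]
width: 0.0854
gripper_force: 0.0
```

```bash
python3 - <<'E'
from see import *
from tub import *
print(tub())
a,p,T=cam('top'); im,_,_=cam('wrist')
m=brown(a); n_,l,st,c=cv2.connectedComponentsWithStats(m); print([s.tolist() for s in st[1:] if s[4]>15 and 150<s[0]<300])
b,_,_=cam('side')
save(np.hstack([cv2.resize(a[140:280,60:280],(440,280)),cv2.resize(b[60:260,230:380],(360,480))[:280*1][:280]]) if 0 else np.hstack([cv2.resize(a[145:275,60:270],(485,300)),im[0:300,150:450]]),'pics/v13.png')
print(nose()[1])
E
```

```text
(np.int32(5063), array([439.5,  37.1,  53. ]), [[548.0, 153.0, 53.0], [550.0, -76.0, 53.0], [331.0, -78.0, 53.0], [328.0, 149.0, 53.0]])
[[170, 130, 41, 3, 46], [225, 167, 16, 3, 19], [165, 187, 48, 4, 87], [223, 212, 9, 6, 36], [204, 220, 9, 9, 62], [221, 235, 9, 10, 48], [201, 250, 11, 3, 26], [160, 255, 13, 5, 47], [206, 255, 13, 3, 27], [180, 357, 14, 7, 39]]
[ 0.61662862 -0.11444133  0.39795515]
```

View pics/v13.png

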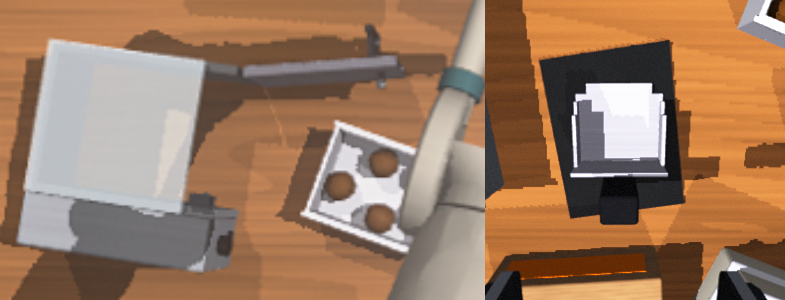

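The scoop stands on the mat, and the open tub shows three falafel at (383,163), (340,185) and (380,217), with the rest hidden by the arm. The cabinet's clear top spans (50,40), (205,62), (182,213) and (25,192), and the door tip is at (400,62). I compute the cabinet frame and look at the tub again after moving clear.

```bash
python3 - <<'E'
from m import *
k=lambda a:np.array(a,float)/[485/210,300/130]+[60,145]-.3
t=lambda a,z:(plane(ptop,Tt,k(a),z)*1000).round(1)
print('clear',t([(50,40),(205,62),(182,213),(25,192)],.1))
print('bracket',t([(190,194),(215,195),(213,208)],.1))
print('box',t([(18,242),(197,271),(237,210)],.1))
print('door',t([(240,66),(240,76),(398,57),(398,67)],.095),'handle',t([(370,28)],.08))
E
```

```text
clear [[612.7 459.3 100. ]
 [588.5 281.7 100. ]
 [422.8 302.2 100. ]
 [443.3 481.  100. ]]
bracket [[443.6 293.9 100. ]
 [442.9 266.2 100. ]
 [428.7 268.  100. ]]
box [[388.1 487.3 100. ]
 [360.2 284.1 100. ]
 [426.9 241.5 100. ]]
door [[585.1 244.1  95. ]
 [574.  243.7  95. ]
 [596.3  69.8  95. ]
 [585.3  69.6  95. ]] handle [[631.2 103.5  80. ]]
```

```bash
cat >> see.py <<'E'
def tilt(yaw,th):
    h=np.array([np.cos(yaw),np.sin(yaw),0]); z=np.array([0,0,1.])
    d=np.sin(th)*h-np.cos(th)*z; x=np.cos(th)*h+np.sin(th)*z
    return np.c_[x,np.cross(d,x),d]
def deltaR(Rt,pos,n):
    _,P,Rm,q=nose(); rv=R.from_matrix(Rt@Rm.T).as_rotvec()
    return ((np.array(pos)-P)/.5/n).round(4),(rv/.08/n).round(3),np.linalg.norm(rv)/.08
E
python3 -c "
from see import *
Rt=tilt(np.radians(70.5),.64); print(Rt.round(3))
print(deltaR(Rt,[.386,-.093,.30],28))"
```

```text
[[ 0.268  0.943  0.199]
 [ 0.756 -0.334  0.563]
 [ 0.597  0.    -0.802]]
(array([-0.0165,  0.0015, -0.007 ]), array([ 0.271,  0.192, -0.82 ]), np.float64(24.762359971712765))
```

Request:
{"api": "carry_out", "payload": {
  "linear": [
    [-0.0165, 0.0015, 0],
    [-0.0165, 0.0015, 0],
    [-0.0165, 0.0015, 0],
    [-0.0165, 0.0015, 0],
    [-0.0165, 0.0015, 0],
    [-0.0165, 0.0015, 0],
    [-0.0165, 0.0015, 0]
  ],
  "angular": [
    [0.271, 0.192, -0.82],
    [0.271, 0.192, -0.82],
    [0.271, 0.192, -0.82],
    [0.271, 0.192, -0.82],
    [0.271, 0.192, -0.82],
    [0.271, 0.192, -0.82],
    [0.271, 0.192, -0.82]
  ],
  "hand": [1, 1, 1, 1, 1, 1, 1]
}}

```text
clock: 31.7
position: [0.5588, -0.1092, 0.3979]
ee_rot: [-0.054, 0.229, 0.969, 0.076]
contact_force: [-0.1, -0.1, -0.3]
width: 0.0857
gripper_force: 0.0
```

Request:
{"api": "carry_out", "payload": {
  "linear": [
    [-0.0165, 0.0015, -0.007],
    [-0.0165, 0.0015, -0.007],
    [-0.0165, 0.0015, -0.007],
    [-0.0165, 0.0015, -0.007],
    [-0.0165, 0.0015, -0.007],
    [-0.0165, 0.0015, -0.007],
    [-0.0165, 0.0015, -0.007]
  ],
  "angular": [
    [0.271, 0.192, -0.82],
    [0.271, 0.192, -0.82],
    [0.271, 0.192, -0.82],
    [0.271, 0.192, -0.82],
    [0.271, 0.192, -0.82],
    [0.271, 0.192, -0.82],
    [0.271, 0.192, -0.82]
  ],
  "hand": [1, 1, 1, 1, 1, 1, 1]
}}

```text
clock: 32.28
position: [0.5009, -0.1039, 0.3734]
ee_rot: [-0.104, 0.443, 0.879, 0.146]
contact_force: [0.7, -1.0, 0.1]
width: 0.0852
gripper_force: 0.0
```

Request:
{"api": "carry_out", "payload": {
  "linear": [
    [-0.0165, 0.0015, -0.007],
    [-0.0165, 0.0015, -0.007],
    [-0.0165, 0.0015, -0.007],
    [-0.0165, 0.0015, -0.007],
    [-0.0165, 0.0015, -0.007],
    [-0.0165, 0.0015, -0.007],
    [-0.0165, 0.0015, -0.007]
  ],
  "angular": [
    [0.271, 0.192, -0.82],
    [0.271, 0.192, -0.82],
    [0.271, 0.192, -0.82],
    [0.271, 0.192, -0.82],
    [0.271, 0.192, -0.82],
    [0.271, 0.192, -0.82],
    [0.271, 0.192, -0.82]
  ],
  "hand": [1, 1, 1, 1, 1, 1, 1]
}}

```text
clock: 32.87
position: [0.4431, -0.0986, 0.3491]
ee_rot: [-0.148, 0.629, 0.735, 0.207]
contact_force: [0.9, 0.1, -1.4]
width: 0.0858
gripper_force: 0.0
```

Request:
{"api": "carry_out", "payload": {
  "linear": [
    [-0.0165, 0.0015, -0.007],
    [-0.0165, 0.0015, -0.007],
    [-0.0165, 0.0015, -0.007],
    [-0.0165, 0.0015, -0.007],
    [-0.0165, 0.0015, -0.007],
    [-0.0165, 0.0015, -0.007],
    [-0.0165, 0.0015, -0.007],
    [0, 0, 0]
  ],
  "angular": [
    [0.271, 0.192, -0.82],
    [0.271, 0.192, -0.82],
    [0.271, 0.192, -0.82],
    [0.271, 0.192, -0.82],
    [0.271, 0.192, -0.82],
    [0.271, 0.192, -0.82],
    [0.271, 0.192, -0.82],
    [0, 0, 0]
  ],
  "hand": [1, 1, 1, 1, 1, 1, 1, 1]
}}

```text
clock: 33.53
position: [0.3841, -0.0927, 0.3244]
ee_rot: [-0.183, 0.776, 0.546, 0.255]
contact_force: [0.4, 0.0, -0.6]
width: 0.0853
gripper_force: 0.0
```

```bash
python3 - <<'E'
from see import *
from tub import *
print(tub()); print(nose()[1:])
print(deltaR(tilt(np.radians(70.5),.64),[.386,-.093,.162],8))
im,p,T=cam('wrist'); cv2.imwrite('pics/w14.png',im[:,:,::-1]); np.savez('w14.npz',T=T)
tb=lambda x,y,z:np.array([.4505,.0885,0])+x*np.array([.334,.943,0])+y*np.array([-.943,.334,0])+np.array([0,0,z])
print('expected stub corners',proj(p,T,[tb(-.115,.008,.046),tb(-.115,-.008,.046),tb(-.075,.008,.046),tb(-.075,.054,.055),tb(-.075,-.054,.055),tb(.075,.054,.055),tb(.075,-.054,.055)]).round().tolist())
h=cv2.cvtColor(im,cv2.COLOR_RGB2HSV); m=((h[:,:,1]<45)&(h[:,:,2]>150)).astype(np.uint8)
n,l,st,c=cv2.connectedComponentsWithStats(m); print([s.tolist() for s in st[1:] if s[4]>200])
m=brown(im); n,l,st,c=cv2.connectedComponentsWithStats(m); print([s.tolist() for s in st[1:] if s[4]>100])
E
```

```text
(np.int32(1976), array([464.5, 102.7,  53. ]), [[519.0, 152.0, 53.0], [520.0, 55.0, 53.0], [410.0, 53.0, 53.0], [409.0, 150.0, 53.0]])
(array([ 0.38508896, -0.09322925,  0.32495797]), array([[ 0.27021083,  0.94251531,  0.19659856],
       [ 0.75667496, -0.33414873,  0.56194985],
       [ 0.59533949, -0.00308373, -0.80346834]]), array([-0.7 ,  0.12,  2.03,  0.62,  1.3 , -0.62]))
(array([ 0.0002,  0.0001, -0.0407]), array([ 0.002, -0.006,  0.001]), np.float64(0.048360871451760025))
expected stub corners [[277.0, 321.0], [296.0, 321.0], [278.0, 273.0], [223.0, 272.0], [350.0, 272.0], [232.0, 118.0], [341.0, 118.0]]
[[127, 0, 75, 30, 1738], [353, 0, 104, 180, 2174], [220, 115, 135, 207, 11242], [449, 301, 63, 45, 1137], [455, 401, 24, 19, 234]]
[[213, 0, 139, 85, 1285], [408, 0, 69, 115, 575], [449, 0, 111, 91, 687], [0, 7, 48, 45, 856], [59, 47, 31, 26, 241], [40, 73, 188, 182, 13165], [351, 86, 58, 96, 353], [485, 104, 52, 94, 1879], [258, 137, 20, 31, 165], [0, 164, 30, 58, 803], [298, 171, 35, 34, 320], [237, 189, 34, 31, 406], [542, 212, 18, 39, 333], [301, 223, 35, 36, 345], [254, 234, 37, 33, 405], [426, 236, 90, 70, 1584], [376, 271, 18, 123, 177], [266, 280, 12, 20, 164], [294, 363, 43, 22, 391]]
```

The tub matches the prediction: the white blob spans cols 220–354 and rows 115–321, and all 5 falafel blobs are inside it. I descend on the stub.

Request:
{"api": "carry_out", "payload": {
  "linear": [
    [0, 0, -0.0407],
    [0, 0, -0.0407],
    [0, 0, -0.0407],
    [0, 0, -0.0407],
    [0, 0, -0.0407],
    [0, 0, -0.0407],
    [0, 0, -0.0407],
    [0, 0, -0.0407]
  ],
  "angular": [
    [0, 0, 0],
    [0, 0, 0],
    [0, 0, 0],
    [0, 0, 0],
    [0, 0, 0],
    [0, 0, 0],
    [0, 0, 0],
    [0, 0, 0]
  ],
  "hand": [1, 1, 1, 1, 1, 1, 1, 1]
}}

```text
clock: 34.3
position: [0.387, -0.094, 0.1621]
ee_rot: [-0.18, 0.775, 0.549, 0.256]
contact_force: [0.2, 0.3, -0.3]
width: 0.0854
gripper_force: 0.0
```

Request:
{"api": "carry_out", "payload": {
  "linear": [
    [0, 0, 0],
    [0, 0, 0],
    [0, 0, 0],
    [0, 0, 0],
    [0, 0, 0],
    [0, 0, 0],
    [0, 0, 0],
    [0, 0, 0]
  ],
  "angular": [
    [0, 0, 0],
    [0, 0, 0],
    [0, 0, 0],
    [0, 0, 0],
    [0, 0, 0],
    [0, 0, 0],
    [0, 0, 0],
    [0, 0, 0]
  ],
  "hand": [0.6, 0.5, 0.4, 0.3, 0.2, 0, 0, 0],
  "force": 50
}}

```text
clock: 34.97
position: [0.3863, -0.0938, 0.164]
ee_rot: [-0.18, 0.775, 0.548, 0.256]
contact_force: [-1.4, -2.5, 6.7]
width: 0.0151
gripper_force: 49.3
```

Request:
{"api": "carry_out", "payload": {
  "linear": [
    [0, 0, 0],
    [0, 0, 0],
    [0, 0, 0],
    [0, 0, 0]
  ],
  "angular": [
    [0, 0, 0],
    [0, 0, 0],
    [0, 0, 0],
    [0, 0, 0]
  ],
  "hand": [0, 0, 0, 0]
}}

```text
clock: 35.3
position: [0.3863, -0.0938, 0.164]
ee_rot: [-0.18, 0.775, 0.548, 0.256]
contact_force: [-0.8, -2.4, 6.0]
width: 0.0152
gripper_force: 49.3
```

```bash
cat > plan.py <<'E'
from see import *
O=np.array([.5011,.2573]);A=np.array([.129,.992]);B=np.array([-.992,.129])
def tubnow():  # tub origin from the grasp at local (-.100,0)
    _,P,Rm,q=nose(); g=P+.155*Rm[:,2]; h=Rm[:2,0]/np.linalg.norm(Rm[:2,0]); t=g[:2]+.100*h
    return t, np.degrees(np.arctan2(h[1],h[0])), g, ((t-O)@A,(t-O)@B),q
def go(cx,cy,yaw,n):
    t,y,g,c,q=tubnow(); h=np.array([np.cos(np.radians(yaw)),np.sin(np.radians(yaw))])
    gt=np.r_[O+cx*A+cy*B-.100*h,g[2]]; Rt=tilt(np.radians(yaw),.64)
    return deltaR(Rt,gt-.155*Rt[:,2],n)
E
python3 -c "
from plan import *
print(tubnow()); print(go(-.09,0,82.6,8))"
```

```text
(array([0.45050007, 0.08742847]), np.float64(70.5634039739602), array([ 0.41722372, -0.00687256,  0.03941904]), (np.float64(-0.17503994927557487), np.float64(0.028281700645524627)), array([-0.7 ,  0.4 ,  2.24,  0.78,  0.92, -0.97]))
(array([ 0.0196,  0.0177, -0.0001]), array([0.005, 0.001, 0.33 ]), np.float64(2.639534728140969))
```

Request:
{"api": "carry_out", "payload": {
  "linear": [
    [0.0196, 0.0177, 0.002],
    [0.0196, 0.0177, 0],
    [0.0196, 0.0177, 0],
    [0.0196, 0.0177, 0],
    [0.0196, 0.0177, 0],
    [0.0196, 0.0177, 0],
    [0.0196, 0.0177, 0],
    [0.0196, 0.0177, 0]
  ],
  "angular": [
    [0, 0, 0.33],
    [0, 0, 0.33],
    [0, 0, 0.33],
    [0, 0, 0.33],
    [0, 0, 0.33],
    [0, 0, 0.33],
    [0, 0, 0.33],
    [0, 0, 0.33]
  ],
  "hand": [0, 0, 0, 0, 0, 0, 0, 0]
}}

```text
clock: 35.97
position: [0.4649, -0.0226, 0.1643]
ee_rot: [-0.206, 0.713, 0.627, 0.235]
contact_force: [-0.9, -1.7, -0.8]
width: 0.0155
gripper_force: 48.9
```

Request:
{"api": "carry_out", "payload": {
  "linear": [
    [0, 0, 0],
    [0, 0, 0]
  ],
  "angular": [
    [0, 0, 0],
    [0, 0, 0]
  ],
  "hand": [0, 0]
}}

```text
clock: 36.13
position: [0.4647, -0.0226, 0.1641]
ee_rot: [-0.206, 0.714, 0.627, 0.235]
contact_force: [0.1, -0.3, -1.1]
width: 0.0151
gripper_force: 48.9
```

```bash
python3 - <<'E'
from plan import *
print(tubnow()); print(go(0.0,0,82.6,8)); print(go(.127,0,82.6,16))
a,_,_=cam('top'); b,_,_=cam('side'); im,p,T=cam('wrist')
save(np.hstack([cv2.resize(a[145:275,60:270],(400,248)),cv2.resize(im,(331,248))]),'pics/v14.png')
E
```

```text
(array([0.48946316, 0.167945  ]), np.float64(82.60131332464105), array([0.47658587, 0.06877759, 0.03949143]), (np.float64(-0.09014131444272772), np.float64(1.6949593763465956e-05)), array([-0.44,  0.46,  2.09,  0.76,  0.97, -0.87]))
(array([ 0.0029,  0.0222, -0.0001]), array([ 0.006, -0.   ,  0.   ]), np.float64(0.04548819941719735))
(array([ 0.0035,  0.0269, -0.    ]), array([ 0.003, -0.   ,  0.   ]), np.float64(0.04548819941719735))
```

View pics/v14.png

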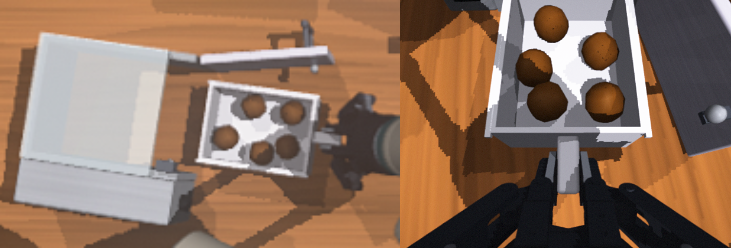

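The top crop shows all five falafel in the tub and the tub lined up with the cabinet mouth, its corners near (210,82), (196,160), (320,97) and (307,178). I check the lateral fit numerically.

```bash
python3 - <<'E'
from plan import *
from m import ptop,Tt
k=lambda a:np.array(a,float)/[400/210,248/130]+[60,145]-.3
X=plane(ptop,Tt,k([(210,82),(196,160),(320,97),(307,178)]),.055)[:,:2]
print(np.c_[(X-O)@A,(X-O)@B].round(4)*1000)
X=plane(ptop,Tt,k([(168,50),(152,160),(42,34)]),.1)[:,:2]
print(np.c_[(X-O)@A,(X-O)@B].round(4)*1000)
E
```

```text
[[ -12.7  -54.2]
 [ -10.    54.9]
 [-167.   -54.7]
 [-165.6   57.6]]
[[ 37.2 -85.1]
 [ 35.2  62.2]
 [213.5 -83.6]]
```

Request:
{"api": "carry_out", "payload": {
  "linear": [
    [0.0035, 0.0269, 0],
    [0.0035, 0.0269, 0],
    [0.0035, 0.0269, 0],
    [0.0035, 0.0269, 0],
    [0.0035, 0.0269, 0],
    [0.0035, 0.0269, 0],
    [0.0035, 0.0269, 0],
    [0.0035, 0.0269, 0]
  ],
  "angular": [
    [0, 0, 0],
    [0, 0, 0],
    [0, 0, 0],
    [0, 0, 0],
    [0, 0, 0],
    [0, 0, 0],
    [0, 0, 0],
    [0, 0, 0]
  ],
  "hand": [0, 0, 0, 0, 0, 0, 0, 0]
}}

```text
clock: 36.95
position: [0.478, 0.0845, 0.1641]
ee_rot: [-0.206, 0.714, 0.626, 0.235]
contact_force: [-0.3, -2.0, -0.6]
width: 0.0157
gripper_force: 49.3
```

Request:
{"api": "carry_out", "payload": {
  "linear": [
    [0.0035, 0.0269, 0],
    [0.0035, 0.0269, 0],
    [0.0035, 0.0269, 0],
    [0.0035, 0.0269, 0],
    [0.0035, 0.0269, 0],
    [0, 0, 0]
  ],
  "angular": [
    [0, 0, 0],
    [0, 0, 0],
    [0, 0, 0],
    [0, 0, 0],
    [0, 0, 0],
    [0, 0, 0]
  ],
  "hand": [0, 0, 0, 0, 0, 0]
}}

```text
clock: 37.45
position: [0.4865, 0.1528, 0.1642]
ee_rot: [-0.207, 0.713, 0.627, 0.235]
contact_force: [0.3, 0.2, -2.1]
width: 0.0148
gripper_force: 49.0
```

Request:
{"api": "carry_out", "payload": {
  "linear": [
    [0.0026, 0.0198, 0],
    [0.0026, 0.0198, 0],
    [0.0026, 0.0198, 0],
    [0.0013, 0.01, 0],
    [0, 0, 0]
  ],
  "angular": [
    [0, 0, 0],
    [0, 0, 0],
    [0, 0, 0],
    [0, 0, 0],
    [0, 0, 0]
  ],
  "hand": [0, 0, 0, 0, 0]
}}

```text
clock: 37.87
position: [0.4917, 0.1875, 0.164]
ee_rot: [-0.207, 0.713, 0.627, 0.235]
contact_force: [1.1, 1.3, -2.0]
width: 0.0151
gripper_force: 49.0
```

```bash
python3 -c "
from plan import *
print(tubnow())"
```

```text
(array([0.51631054, 0.37819019]), np.float64(82.60181967445213), array([0.50343413, 0.27902266, 0.03946919]), (np.float64(0.12188522548857134), np.float64(0.0005059745266695302)), array([ 0.01,  0.47,  2.06,  0.98,  0.79, -0.64]))
```

Request:
{"api": "carry_out", "payload": {
  "linear": [
    [0.001, 0.008, 0],
    [0, 0, 0],
    [0, 0, 0],
    [0, 0, 0],
    [0, 0, 0],
    [0, 0, 0],
    [0, 0, 0]
  ],
  "angular": [
    [0, 0, 0],
    [0, 0, 0],
    [0, 0, 0],
    [0, 0, 0],
    [0, 0, 0],
    [0, 0, 0],
    [0, 0, 0]
  ],
  "hand": [0, 0, 0.2, 0.45, 0.45, 0.45, 0.45]
}}

```text
clock: 38.45
position: [0.4923, 0.1907, 0.1642]
ee_rot: [-0.207, 0.714, 0.627, 0.235]
contact_force: [0.1, -0.6, -0.2]
width: 0.0387
gripper_force: 0.0
```

Request:
{"api": "carry_out", "payload": {
  "linear": [
    [-0.0015, -0.0118, 0.016],
    [-0.003, -0.0237, 0.032],
    [-0.0046, -0.0355, 0.048],
    [-0.0046, -0.0355, 0.048],
    [-0.0046, -0.0355, 0.048],
    [-0.0046, -0.0355, 0.048],
    [0, 0, 0],
    [0, 0, 0]
  ],
  "angular": [
    [0, 0, 0],
    [0, 0, 0],
    [0, 0, 0],
    [0, 0, 0],
    [0, 0, 0],
    [0, 0, 0],
    [0, 0, 0],
    [0, 0, 0]
  ],
  "hand": [0.45, 0.45, 0.45, 0.45, 0.45, 0.45, 0.45, 0.45]
}}

```text
clock: 39.12
position: [0.4811, 0.101, 0.2857]
ee_rot: [-0.205, 0.714, 0.626, 0.236]
contact_force: [-0.5, 1.0, -0.1]
width: 0.0384
gripper_force: 0.0
```

```bash
python3 - <<'E'
from plan import *
print(nose()[1:])
im,p,T=cam('wrist'); np.savez('w15.npz',T=T,im=im)
h3=np.r_[A,0];b3=np.r_[B,0];o=np.r_[O,0]
def tb(cx,x,y,z): return o+(cx+x)*h3+y*b3+np.array([0,0,z])
for cx in (.122,.126,.130): print(cx,proj(p,T,[tb(cx,-.115,.008,.046),tb(cx,-.115,-.008,.046),tb(cx,-.075,.054,.055),tb(cx,-.075,-.054,.055)]).round().tolist())
h=cv2.cvtColor(im,cv2.COLOR_RGB2HSV); m=((h[:,:,1]<45)&(h[:,:,2]>140)).astype(np.uint8)
u=proj(p,T,[tb(.126,-.100,0,.046)])[0].astype(int); print(u)
for r in range(u[1]-40,u[1]+50,6): 
    w=np.where(m[r,u[0]-120:u[0]+120])[0]+u[0]-120; print(r,len(w),(w.min(),w.max()) if len(w) else '')
E
```

```text
(array([0.48107851, 0.1010095 , 0.28570054]), array([[ 0.10337053,  0.99136555,  0.08067761],
       [ 0.79746054, -0.13108165,  0.58896034],
       [ 0.59445035,  0.00345606, -0.80412489]]), array([-0.17,  0.26,  1.96,  0.74,  1.08, -0.46]))
0.122 [[273.0, 209.0], [293.0, 209.0], [217.0, 159.0], [349.0, 159.0]]
0.126 [[273.0, 204.0], [293.0, 204.0], [217.0, 155.0], [349.0, 155.0]]
0.13 [[273.0, 200.0], [293.0, 200.0], [218.0, 150.0], [348.0, 150.0]]
[283 187]
147 240 (np.int64(163), np.int64(402))
153 88 (np.int64(163), np.int64(402))
159 84 (np.int64(279), np.int64(402))
165 74 (np.int64(282), np.int64(402))
171 37 (np.int64(288), np.int64(402))
177 31 (np.int64(319), np.int64(402))
183 10 (np.int64(393), np.int64(402))
189 9 (np.int64(394), np.int64(402))
195 9 (np.int64(394), np.int64(402))
201 0 
207 0 
213 8 (np.int64(395), np.int64(402))
219 6 (np.int64(397), np.int64(402))
225 4 (np.int64(399), np.int64(402))
231 2 (np.int64(401), np.int64(402))
```

```bash
python3 - <<'E'
from plan import *
d=np.load('w15.npz'); im=d['im']; h=cv2.cvtColor(im,cv2.COLOR_RGB2HSV)
print([(r,h[r,283,1].item(),h[r,283,2].item()) for r in range(140,230,4)])
print('row190',[(c,h[190,c,1].item()) for c in range(255,312,3)])
E
```

```text
[(140, 6, 248), (144, 9, 244), (148, 25, 173), (152, 21, 160), (156, 13, 200), (160, 3, 250), (164, 5, 255), (168, 21, 122), (172, 16, 126), (176, 12, 124), (180, 18, 131), (184, 18, 128), (188, 21, 131), (192, 18, 128), (196, 16, 128), (200, 16, 127), (204, 19, 93), (208, 22, 71), (212, 177, 192), (216, 176, 183), (220, 180, 170), (224, 171, 177), (228, 179, 174)]
row190 [(255, 185), (258, 172), (261, 177), (264, 186), (267, 185), (270, 172), (273, 13), (276, 16), (279, 14), (282, 14), (285, 15), (288, 16), (291, 65), (294, 177), (297, 176), (300, 179), (303, 170), (306, 184), (309, 184)]
```

The stub end sits at row ~203, so the tub is at cabinet x ≈ 127 mm and fully in. Next is the door: bring the tool vertical, close the fingers and move behind the door's outer face.

```bash
cat >> plan.py <<'E'
H=np.array([.5798,.2400])
def F(al,r=.103):
    e=np.radians(172.6)+al; E=np.array([np.cos(e),np.sin(e)]); N=np.array([-E[1],E[0]])
    s=.011*abs(N@A)+.0145*abs(N@B)
    return H+r*E+(.006+s)*N, N
E
python3 - <<'E'
from plan import *
f,N=F(1.77); st=f+.016*N; print(f,st,N)
Rt=tilt(np.radians(82.6),0)
print(deltaR(Rt,[*st,.32],10))
als=np.r_[1.7,np.arange(1.6,.09,-.1),.06,.03,0,-.03]
Q=[st]+[F(a)[0] for a in als]
print((np.diff(Q,axis=0)/.5).round(4).tolist()); print(Q[-1],len(als))
E
```

```text
[0.60935133 0.13882022] [0.62531209 0.13994009] [0.99754755 0.06999204]
(array([0.029 , 0.0077, 0.0071]), array([-0.789,  0.104,  0.001]), np.float64(7.959013165536711))
[[-0.0474, -0.0059], [-0.0227, -0.0031], [-0.0202, -0.0012], [-0.0192, 0.0004], [-0.0195, 0.0023], [-0.0195, 0.0043], [-0.0193, 0.0063], [-0.0189, 0.0084], [-0.0183, 0.0104], [-0.0174, 0.0125], [-0.0162, 0.0145], [-0.0148, 0.0164], [-0.0131, 0.0181], [-0.0112, 0.0197], [-0.0091, 0.0211], [-0.0068, 0.0222], [-0.0043, 0.023], [-0.001, 0.0094], [-0.0005, 0.0071], [-0.0002, 0.0071], [-0.0003, 0.0054]]
[0.47533911 0.23911235] 21
```

Request:
{"api": "carry_out", "payload": {
  "linear": [
    [0, 0, 0.04],
    [0.029, 0.0077, 0.02],
    [0.029, 0.0077, 0.012],
    [0.029, 0.0077, 0],
    [0.029, 0.0077, 0],
    [0.029, 0.0077, 0],
    [0.029, 0.0077, 0],
    [0.029, 0.0077, 0]
  ],
  "angular": [
    [0, 0, 0],
    [0, 0, 0],
    [-0.789, 0.104, 0],
    [-0.789, 0.104, 0],
    [-0.789, 0.104, 0],
    [-0.789, 0.104, 0],
    [-0.789, 0.104, 0],
    [-0.789, 0.104, 0]
  ],
  "hand": [0, 0, 0, 0, 0, 0, 0, 0],
  "force": 40
}}

```text
clock: 39.83
position: [0.5823, 0.1302, 0.3182]
ee_rot: [-0.084, 0.745, 0.655, 0.093]
contact_force: [-0.3, -0.5, 0.3]
width: 0.0
gripper_force: 0.0
```

Request:
{"api": "carry_out", "payload": {
  "linear": [
    [0.029, 0.0077, 0],
    [0.029, 0.0077, 0],
    [0.029, 0.0077, 0],
    [0, 0, 0],
    [0, 0, 0],
    [0, 0, 0]
  ],
  "angular": [
    [-0.789, 0.104, 0],
    [-0.789, 0.104, 0],
    [-0.789, 0.104, 0],
    [-0.789, 0.104, 0],
    [0, 0, 0],
    [0, 0, 0]
  ],
  "hand": [0, 0, 0, 0, 0, 0]
}}

```text
clock: 40.33
position: [0.6252, 0.1419, 0.318]
ee_rot: [-0.002, 0.751, 0.66, -0.001]
contact_force: [0.1, 0.2, -0.3]
width: 0.0
gripper_force: 0.0
```

```bash
python3 - <<'E'
from plan import *
print(nose()[1:], manip.get_state()['width'])
f,N=F(1.77); st=f+.016*N
print(deltaR(tilt(np.radians(82.6),0),[*st,.22],5))
im,p,T=cam('top'); h=cv2.cvtColor(im,cv2.COLOR_RGB2HSV)
iw,pw,Tw=cam('wrist'); s=cam('side')
# expected door outer top edge & handle in wrist view
E=np.array([np.cos(np.radians(172.6)+1.77),np.sin(np.radians(172.6)+1.77)])
for r in (.06,.1,.14,.17): 
    q=proj(pw,Tw,[[*(H+r*E+.006*N),.095],[*(H+r*E-.006*N),.095]]).round(); print(r,q.tolist())
    c,rw=q.mean(0).astype(int)
    if 0<=c<560 and 0<=rw<420: print([iw[min(max(rw+k,0),419),min(max(c+j,0),559)].tolist() for j,k in ((0,0),(-15,0),(15,0),(0,15),(0,-15))])
E
```

```text
(array([0.62518937, 0.14191544, 0.31801626]), array([[ 0.12748053,  0.99182731, -0.00522601],
       [ 0.99184054, -0.12747323,  0.00170786],
       [ 0.00102772, -0.00540108, -0.99998489]]), array([0.11, 0.43, 1.49, 0.  , 1.23, 0.24])) 1.6304426586605848e-05
(array([ 0.    , -0.0008, -0.0392]), array([-0.004, -0.013, -0.003]), np.float64(0.07070369349674319))
0.06 [[218.0, 174.0], [198.0, 178.0]]
[[236, 234, 244], [160, 95, 47], [72, 70, 78], [236, 234, 244], [239, 237, 247]]
0.1 [[235.0, 237.0], [216.0, 240.0]]
[[238, 235, 245], [153, 88, 44], [72, 71, 79], [208, 204, 224], [242, 239, 247]]
0.14 [[250.0, 292.0], [232.0, 295.0]]
[[237, 235, 245], [76, 77, 82], [11, 8, 13], [236, 233, 244], [243, 240, 247]]
0.17 [[260.0, 329.0], [243.0, 331.0]]
[[4, 10, 10], [4, 3, 7], [13, 15, 17], [12, 13, 16], [14, 12, 15]]
```

Request:
{"api": "carry_out", "payload": {
  "linear": [
    [0, -0.0008, -0.0392],
    [0, -0.0008, -0.0392],
    [0, -0.0008, -0.0392],
    [0, -0.0008, -0.0392],
    [0, -0.0008, -0.0392],
    [0, 0, 0]
  ],
  "angular": [
    [0, 0, 0],
    [0, 0, 0],
    [0, 0, 0],
    [0, 0, 0],
    [0, 0, 0],
    [0, 0, 0]
  ],
  "hand": [0, 0, 0, 0, 0, 0]
}}

```text
clock: 40.98
position: [0.624, 0.1377, 0.2186]
ee_rot: [-0.003, 0.752, 0.659, -0.003]
contact_force: [-1.5, -0.3, 0.7]
width: -0.0001
gripper_force: 0.0
```

Request:
{"api": "carry_out", "payload": {
  "linear": [
    [-0.0237, -0.003, 0],
    [-0.0237, -0.003, 0],
    [-0.0227, -0.0031, 0],
    [-0.0202, -0.0012, 0],
    [-0.0192, 0.0004, 0],
    [-0.0195, 0.0023, 0],
    [-0.0195, 0.0043, 0],
    [-0.0193, 0.0063, 0]
  ],
  "angular": [
    [0, 0, 0],
    [0, 0, 0],
    [0, 0, 0],
    [0, 0, 0],
    [0, 0, 0],
    [0, 0, 0],
    [0, 0, 0],
    [0, 0, 0]
  ],
  "hand": [0, 0, 0, 0, 0, 0, 0, 0]
}}

```text
clock: 41.65
position: [0.542, 0.1404, 0.2235]
ee_rot: [0.0, 0.752, 0.659, 0.002]
contact_force: [2.2, 1.7, 6.9]
width: -0.0
gripper_force: 0.4
```

Request:
{"api": "carry_out", "payload": {
  "linear": [
    [-0.0189, 0.0084, 0],
    [-0.0183, 0.0104, 0],
    [-0.0174, 0.0125, 0],
    [-0.0162, 0.0145, 0],
    [-0.0148, 0.0164, 0]
  ],
  "angular": [
    [0, 0, 0],
    [0, 0, 0],
    [0, 0, 0],
    [0, 0, 0],
    [0, 0, 0]
  ],
  "hand": [0, 0, 0, 0, 0]
}}

```text
clock: 42.07
position: [0.4994, 0.1717, 0.2236]
ee_rot: [0.001, 0.752, 0.66, 0.002]
contact_force: [2.2, 1.0, 7.0]
width: -0.0002
gripper_force: 0.4
```

```bash
python3 - <<'E'
from plan import *
from scipy.optimize import brentq
s=manip.get_state(); print(s['position'],s['contact_force'],s['moment'], F(.5)[0])
E
```

```text
[0.49940403 0.17165394 0.22356519] [2.19750292 0.97922127 7.00935776] [ 0.14718916 -0.20417192 -0.04956392] [0.49199653 0.18159744]
```

```bash
cat > dr.py <<'E'
from plan import *
def door():
    im,p,T=cam('wrist'); h=cv2.cvtColor(im,cv2.COLOR_RGB2HSV)
    m=((h[:,:,1]<30)&(h[:,:,2]>180)).astype(np.uint8)
    n,l,st,c=cv2.connectedComponentsWithStats(m)
    for i in range(1,n):
        if st[i,4]<150: continue
        pts=np.argwhere(l==i)[::5,::-1]; X=plane(p,T,pts,.095)[:,:2]-O
        C=np.c_[X@A,X@B]*1000; (cx,cy),(w,hh),ang=cv2.minAreaRect(C.astype(np.float32))
        bp=cv2.boxPoints(((cx,cy),(w,hh),ang)); print(st[i].tolist(),'cab',round(cx),round(cy),'size',round(w),round(hh),'ang',round(ang), bp.round().astype(int).tolist())
E
python3 -c "
from dr import *
door()"
```

```text
[156, 0, 404, 320, 16410] cab -37 -31 size 26 152 ang 42 [[-98, 17], [4, -96], [23, -78], [-79, 34]]
[37, 12, 18, 32, 342] cab 13 54 size 8 3 ang 15 [[9, 55], [9, 51], [17, 53], [16, 57]]
[117, 267, 25, 20, 353] cab -62 42 size 6 8 ang 38 [[-67, 43], [-62, 37], [-57, 41], [-62, 47]]
[98, 328, 53, 37, 662] cab -91 48 size 5 24 ang 36 [[-100, 57], [-86, 37], [-82, 40], [-96, 59]]
```

Request:
{"api": "carry_out", "payload": {
  "linear": [
    [0, 0, 0.012],
    [0, 0, 0.008],
    [0, 0, 0]
  ],
  "angular": [
    [0, 0, 0],
    [0, 0, 0],
    [0, 0, 0]
  ],
  "hand": [0, 0, 0]
}}

```text
clock: 42.37
position: [0.4991, 0.1711, 0.2329]
ee_rot: [-0.0, 0.751, 0.66, -0.0]
contact_force: [0.7, -0.2, -0.7]
width: -0.0002
gripper_force: 0.0
```

Request:
{"api": "carry_out", "payload": {
  "linear": [
    [-0.0131, 0.0181, 0],
    [-0.0112, 0.0197, 0],
    [-0.0091, 0.0211, 0],
    [0, 0, 0]
  ],
  "angular": [
    [0, 0, 0],
    [0, 0, 0],
    [0, 0, 0],
    [0, 0, 0]
  ],
  "hand": [0, 0, 0, 0]
}}

```text
clock: 42.7
position: [0.481, 0.2024, 0.2317]
ee_rot: [-0.002, 0.751, 0.66, -0.001]
contact_force: [-0.7, 0.1, -0.7]
width: -0.0001
gripper_force: 0.0
```

```bash
python3 -c "
from dr import *
s=manip.get_state(); print(s['position'],s['contact_force'],F(.3)[0]); door()"
```

```text
[0.48095199 0.20238058 0.23174859] [-0.65345779  0.06883744 -0.68430319] [0.48183598 0.20199055]
[0, 0, 560, 170, 35311] cab 25 20 size 174 50 ang 90 [[0, -67], [49, -67], [50, 107], [0, 107]]
[446, 165, 114, 65, 3415] cab -9 -59 size 11 38 ang 19 [[-20, -42], [-8, -79], [2, -75], [-10, -39]]
[110, 294, 60, 31, 1066] cab -52 68 size 11 20 ang 20 [[-61, 75], [-54, 57], [-44, 60], [-51, 79]]
```

Request:
{"api": "carry_out", "payload": {
  "linear": [
    [-0.0068, 0.0222, 0],
    [-0.0043, 0.023, 0],
    [0, 0, 0]
  ],
  "angular": [
    [0, 0, 0],
    [0, 0, 0],
    [0, 0, 0]
  ],
  "hand": [0, 0, 0]
}}

```text
clock: 43.0
position: [0.4765, 0.2251, 0.2321]
ee_rot: [-0.001, 0.751, 0.66, 0.0]
contact_force: [-0.1, 0.5, 0.2]
width: 0.0001
gripper_force: 0.0
```

Request:
{"api": "carry_out", "payload": {
  "linear": [
    [-0.001, 0.0094, 0],
    [0, 0, 0]
  ],
  "angular": [
    [0, 0, 0],
    [0, 0, 0]
  ],
  "hand": [0, 0]
}}

```text
clock: 43.17
position: [0.4763, 0.2287, 0.2321]
ee_rot: [-0.001, 0.751, 0.66, -0.0]
contact_force: [0.4, 0.6, 0.6]
width: -0.0
gripper_force: 0.0
```

Request:
{"api": "carry_out", "payload": {
  "linear": [
    [-0.0005, 0.0071, 0],
    [0, 0, 0]
  ],
  "angular": [
    [0, 0, 0],
    [0, 0, 0]
  ],
  "hand": [0, 0]
}}

```text
clock: 43.33
position: [0.4762, 0.2317, 0.2321]
ee_rot: [-0.001, 0.752, 0.66, -0.0]
contact_force: [-0.3, -0.4, -0.5]
width: 0.0003
gripper_force: 0.0
```

Request:
{"api": "carry_out", "payload": {
  "linear": [
    [-0.0002, 0.0071, 0],
    [0, 0, 0]
  ],
  "angular": [
    [0, 0, 0],
    [0, 0, 0]
  ],
  "hand": [0, 0]
}}

```text
clock: 43.5
position: [0.476, 0.2352, 0.2321]
ee_rot: [-0.001, 0.752, 0.66, -0.0]
contact_force: [0.7, 0.6, -0.6]
width: -0.0
gripper_force: 0.0
```

Request:
{"api": "carry_out", "payload": {
  "linear": [
    [0, 0.0054, 0],
    [0, 0, 0]
  ],
  "angular": [
    [0, 0, 0],
    [0, 0, 0]
  ],
  "hand": [0, 0]
}}

```text
clock: 43.67
position: [0.4761, 0.2366, 0.2321]
ee_rot: [0.001, 0.751, 0.66, -0.002]
contact_force: [0.3, -6.0, 0.5]
width: 0.0002
gripper_force: 2.9
```

Request:
{"api": "carry_out", "payload": {
  "linear": [
    [0.0005, 0.004, 0],
    [0, 0, 0]
  ],
  "angular": [
    [0, 0, 0],
    [0, 0, 0]
  ],
  "hand": [0, 0]
}}

```text
clock: 43.83
position: [0.4762, 0.238, 0.2321]
ee_rot: [0.001, 0.751, 0.66, -0.002]
contact_force: [0.9, -6.5, 1.5]
width: 0.0
gripper_force: 3.4
```

Request:
{"api": "carry_out", "payload": {
  "linear": [
    [0.0005, 0.004, 0],
    [0, 0, 0]
  ],
  "angular": [
    [0, 0, 0],
    [0, 0, 0]
  ],
  "hand": [0, 0]
}}

```text
clock: 44.0
position: [0.4765, 0.2407, 0.2321]
ee_rot: [0.0, 0.751, 0.66, -0.001]
contact_force: [-0.8, -3.7, 0.1]
width: -0.0002
gripper_force: 1.7
```

Request:
{"api": "carry_out", "payload": {
  "linear": [
    [0.0005, 0.004, 0],
    [0, 0, 0]
  ],
  "angular": [
    [0, 0, 0],
    [0, 0, 0]
  ],
  "hand": [0, 0]
}}

```text
clock: 44.17
position: [0.4769, 0.2438, 0.2322]
ee_rot: [-0.001, 0.752, 0.659, 0.0]
contact_force: [0.2, -0.1, -0.7]
width: -0.0001
gripper_force: 0.0
```

```bash
python3 -c "
from dr import *
s=manip.get_state(); print(s['position'],s['contact_force']); door()"
```

```text
[0.4768787  0.24380591 0.23217023] [ 0.2164658  -0.07861049 -0.67886268]
[0, 0, 560, 283, 113620] cab 44 29 size 196 92 ang 90 [[-2, -69], [90, -69], [91, 127], [-1, 128]]
[406, 268, 154, 27, 3552] cab -1 -51 size 10 58 ang 0 [[-6, -21], [-6, -80], [4, -80], [4, -21]]
[114, 279, 31, 16, 221] cab -3 79 size 6 10 ang 1 [[-6, 84], [-6, 74], [0, 74], [0, 84]]
```

Request:
{"api": "carry_out", "payload": {
  "linear": [
    [0.0005, 0.004, 0],
    [0, 0, 0]
  ],
  "angular": [
    [0, 0, 0],
    [0, 0, 0]
  ],
  "hand": [0, 0]
}}

```text
clock: 44.38
position: [0.477, 0.245, 0.2322]
ee_rot: [0.0, 0.751, 0.66, -0.001]
contact_force: [0.3, -7.5, 1.6]
width: -0.0002
gripper_force: 3.0
```

Request:
{"api": "carry_out", "payload": {
  "linear": [
    [0.0005, 0.004, 0],
    [0, 0, 0]
  ],
  "angular": [
    [0, 0, 0],
    [0, 0, 0]
  ],
  "hand": [0, 0]
}}

```text
clock: 44.55
position: [0.4771, 0.2457, 0.2322]
ee_rot: [0.002, 0.751, 0.661, -0.003]
contact_force: [-0.2, -12.7, 3.7]
width: -0.0
gripper_force: 6.0
```

Request:
{"api": "carry_out", "payload": {
  "linear": [
    [-0.002, -0.016, 0],
    [-0.0015, -0.012, 0],
    [0, 0, 0.04],
    [0, 0, 0.06],
    [0, 0, 0.06],
    [0, 0, 0.06],
    [0, -0.04, 0.04],
    [0, -0.04, 0]
  ],
  "angular": [
    [0, 0, 0],
    [0, 0, 0],
    [0, 0, 0],
    [0, 0, 0],
    [0, 0, 0],
    [0, 0, 0],
    [0, 0, 0],
    [0, 0, 0]
  ],
  "hand": [0, 0, 0, 0, 0, 0, 0, 0]
}}

```text
clock: 45.22
position: [0.4768, 0.1945, 0.367]
ee_rot: [0.001, 0.751, 0.66, 0.005]
contact_force: [0.4, -0.7, -0.7]
width: 0.0002
gripper_force: 0.0
```

Request:
{"api": "carry_out", "payload": {
  "linear": [
    [-0.03, -0.03, 0],
    [-0.05, -0.02, 0],
    [-0.05, 0, 0],
    [-0.05, 0, 0],
    [0, 0, 0],
    [0, 0, 0],
    [0, 0, 0],
    [0, 0, 0]
  ],
  "angular": [
    [0, 0, 0],
    [0, 0, 0],
    [0, 0, 0],
    [0, 0, 0],
    [0, 0, 0],
    [0, 0, 0],
    [0, 0, 0],
    [0, 0, 0]
  ],
  "hand": [0, 0, 0, 0, 0, 0, 0, 0]
}}

```text
clock: 45.88
position: [0.3865, 0.169, 0.3624]
ee_rot: [-0.0, 0.752, 0.66, 0.001]
contact_force: [-0.5, 0.9, 0.5]
width: -0.0
gripper_force: 0.0
```

```bash
python3 - <<'E'
from dr import *
s=manip.get_state(); print(s['position'],s['contact_force'],s['clock']); door()
a,p,T=cam('top'); a0=cv2.imread('pics/top0.png')[:,:,::-1]
d=(np.abs(a.astype(int)-a0).max(2)>60).astype(np.uint8); d=cv2.morphologyEx(d,cv2.MORPH_OPEN,np.ones((3,3)))
n,l,st,c=cv2.connectedComponentsWithStats(d); print('changed',[x.tolist() for x in st[1:] if x[4]>25])
g=a.astype(int); m=((g.min(2)>110)&(np.ptp(g,2)<40)).astype(np.uint8); m[:150]=0;m[215:]=0;m[:,:278]=0;m[:,332:]=0
n,l,st,c=cv2.connectedComponentsWithStats(m); i=1+st[1:,4].argmax(); x,y,w,h=st[i][:4]; print('scoop bbox',st[i].tolist())
print('back/nose', (plane(p,T,[(x,y),(x+w,y)],.065)*1000).round().tolist(),(plane(p,T,[(x+w/2,y+h)],.006)*1000).round().tolist())
E
```

```text
[0.38647802 0.16895827 0.36236913] [-0.54458669  0.87428876  0.46670124] 45.8833
[313, 46, 247, 24, 4621] cab -1 2 size 165 12 ang 90 [[-7, -80], [5, -80], [6, 84], [-6, 84]]
[13, 321, 62, 95, 2073] cab -269 321 size 46 125 ang 66 [[-335, 325], [-221, 274], [-203, 316], [-317, 367]]
changed [[141, 156, 92, 75, 1854], [307, 167, 15, 4, 53], [139, 198, 129, 185, 5761], [292, 200, 22, 3, 66], [363, 224, 14, 13, 155], [381, 226, 4, 8, 29], [131, 233, 7, 4, 26], [96, 236, 29, 9, 103], [68, 238, 23, 13, 167], [365, 238, 14, 14, 156], [383, 238, 6, 11, 44], [17, 241, 83, 153, 4294], [147, 240, 4, 9, 35], [78, 253, 67, 42, 1927], [375, 252, 5, 9, 37], [383, 252, 6, 11, 47], [0, 332, 178, 88, 5503], [203, 358, 27, 14, 295], [266, 373, 16, 10, 67], [164, 379, 16, 9, 120], [15, 383, 9, 11, 64], [0, 386, 13, 8, 82], [246, 387, 24, 14, 185], [178, 390, 5, 10, 36], [221, 396, 10, 7, 59], [23, 398, 22, 22, 302], [286, 398, 12, 22, 182], [181, 406, 40, 14, 420]]
scoop bbox [286, 170, 35, 31, 726]
back/nose [[601.0, -67.0, 65.0], [602.0, -158.0, 65.0]] [[526.0, -117.0, 6.0]]
```

```bash
python3 -c "
from rig import manip
print(manip.sign_off())"
```

```text
the job is handed in; nothing more can be done
None
```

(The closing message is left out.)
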